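# Scoop bio-balls from the rinse tub into the filter basket

### The arm

A 6-joint arm with a two-finger parallel gripper is mounted at the origin on the work surface. World frame = base frame: x ahead of the robot, y to its left, z up, the work surface at z = 0. Lengths are in m, angles in rad, forces in N, time in s.
With the tool pointing down it reaches from about 0.35 to 0.875 m from the base axis. Payload 15.5 kg.
Tool frame: the origin (TCP) lies at the very end of the fingers, on their centre line; the grasp point (between the pads) lies 19 mm behind it; z points along the fingers, y is the line along which they close (so a half turn about z gives the same grasp; the last joint's range is limited). The gripper opens to 85 mm and grips with 20 to 120 N. Pads are 22 mm wide; open, the fingers measure 114 mm over their backs; the gripper's body (76 mm by 85 mm) begins 54 mm behind the grasp point. The pads swing forward as they close: fully open they stand 13 mm farther back than shut.
Start: joints at [1.222, 0.494, 1.345, -0, 1.302, -0.096], TCP at [0.156, 0.605, 0.231] pointing down, gripper open.
Joint ranges: [-2.91, 2.91], [-0.82, 2.16], [0.22, 2.67], [-1.22, 4.37], [0.12, 2.79], [-3.08, 3.08]. Speed limits (rad/s): [1.89, 1.89, 2.57, 3.01, 3.01, 3.01].

### API

Orientations are given as [roll, pitch, yaw] about the fixed x, y, z axes, in that order (R = Rz(yaw) Ry(pitch) Rx(roll)).
In Python, from rig import get_state, capture, get_calibration, finish_job, silhouettes gives the robot as it stands.
- The arm moves only by the tool jog_arm, never from a script. Its argument "series" is a list of rows, each a list of 2 entries, a list of its own where there are three numbers: the shift along the tool's x, y, z scaled (see below), then the turn about the tool's z scaled (see below). A call has 1 to 5 rows; each row shifts and turns the commanded pose from where the row before left it, along the tool's axes as they then stand; what a row does not reach is not made up. The controller multiplies each number of a shift by 0.25 m and each number of a turn by 0.5 rad. A row lasts 1/8 s, in which the tool goes at most 62.5 mm and 10.7 degrees, less where a joint would pass 70% of its speed; a pose out of reach is approached as far as the arm can. A call with a number of a shift or a turn outside -1 to 1 is refused whole. A call with a gripper value outside its range is refused whole. "jaw" is the opening, from 0 (shut) to 1 (fully open), set as the call begins (left out, the last holds). The fingers move at their own pace and stop on an object; the grip force is fixed at half the most. Time passes only in rows, so rows that do not move let the fingers close. It gives the time, the measured TCP pose, the force, the opening and the grip force at its end, in the units of the state.
- get_state(): the state, without advancing time (a new reading comes with each control period).
- capture(name): name is "scene" or "top" or "wrist"; returns the picture (400x640x3 uint8, red, green, blue); there is no depth.
- get_calibration(name): a dict with "fx", "fy", "cx", "cy" (pixels), "D" ([k1, k2, p1, p2, k3] as OpenCV has them; the pictures are not rectified), "extrinsics" (4x4, takes a point from camera to world coordinates). Camera axes: x right, y up, looking along -z (the intrinsics and any distortion apply to the point x, -y, -z); pixel columns grow to the right and rows downward; lengths in m; the calibration is good to about 2 mm. A picture is of the moment at which its call begins: read the wrist's pose just before it. get_calibration takes no time and is no camera call; for the wrist camera it gives the pose at the moment of the call.
- finish_job(): hands the job in; it is judged then, once.
Trained networks look in the newest picture that a camera, given by its name, has taken for a name from the list of things; names that differ only in an ending like _2 or _b are one class to them, and where a whole thing is asked for, a point or a joint stands for the part that bears it (a point fixed in the world has none). Each returns a list of dicts, best first, with "score" (0 to 1); they miss things now and then, are a little off and sometimes report something else, mostly with a low value. They report only what shows in the picture. A call takes as long as a camera call. They do not tell look-alikes from the thing itself.
- silhouettes(thing, camera): "mask" (400x640 bool, what is visible of it) and "uv" ([column, row] in pixels, amid what is visible of it).
The state is a dict: "t": time; "joint_pos": joint angles; "joint_velocities": joint speeds; "tau": joint torques, N m; "position": TCP position; "tool_rot": TCP orientation; "ft_force": force on the tool from outside, world axes, zero at the start; "torque": the same for the moment, N m; "gripper_width": finger opening in m; "gripper_force": force on a finger pad.
Only numpy, scipy, OpenCV 4.12 (cv2) and the standard library are available. Lean on these libraries where they do the work, as an engineer would, in place of code of your own. Each camera call takes 0.05 s, during which the arm holds its last target. There are 200 camera calls.

### The job

The little scoop is stowed with its handle under the low shelf: grip it by its pan, draw it right out, set it down level on the counter clear of the shelf and let go, then take it again by its handle. Scoop the ribbed filter balls out of the long tub and tip them into the round basket until at least four are in it (as many scoops as you like), never touching the balls with the gripper. Finish with no ball on the counter or left in the scoop, the empty scoop standing level on the open counter, the basket upright, and the other bottles and cup left alone.

Things in the scene. Friction and masses are not known exactly. Their poses are not given: they have to be found in the camera images.
- scoop_pan (a point): The scoop: an aluminium square pan 85 mm long (x), 66 mm wide (y), 40 mm high, open on top and at its mouth, walls 3 mm, floor 2 mm, with a black handle (about 130 g). It stands level. This point is the pan's centre, 20 mm above its underside; axes are the scoop's: x from mouth to handle (mouth edge at x = -42 mm, back wall at +42 mm), z up. Side walls step down to the mouth: 40 mm high for x > 4 mm, 22 mm to x = -14, 6 mm to -36, then none.
- scoop_grip (a point): Point on the centre line of the scoop's handle where it is best held: 94 mm in +x from the pan's centre and 68 mm above the scoop's underside. The handle is a bar 20 mm wide (y), 22 mm thick and 98 mm long, that rises 35 degrees from the middle of the pan's back wall towards +x, and ends 28 mm beyond this point. Same axes as scoop_pan.
- scoop_base (a point): Centre of the underside of the scoop's pan; same axes as scoop_pan.
- shelf: Fixed low steel shelf: board 200 mm deep, 180 mm wide, underside 118 mm and top 134 mm above the counter, boxes on it to about 170 mm, side cheeks at its ends. Origin at counter level under the middle of its front edge; x runs from the front edge to the back, away from the robot. At the start the scoop's pan stands in front of the edge and the handle under the board.
- tub_floor (a point): Fixed narrow white tub: inside 250 mm long (x), 78 mm wide (y), 50 mm deep; walls 4 mm. This point is the centre of its inner floor, 18 mm above the counter; the rim is 68 mm above the counter. Eight balls start in its -x half (the end nearer the robot), from 0 to 121 mm from the -x end wall; its +x half is empty.
- basket_floor (a point): Round grey basket, loose, 0.6 kg: inner radius 70 mm at the bottom, 76 mm at the rim. This point is the centre of its inner floor, 18 mm above the counter; the rim is 72 mm above the counter.
- basket_mid (a point): Point 25 mm above basket_floor on the basket's axis.
- ball0: One of eight alike ribbed black plastic filter balls, 27 mm across, 12 g; smooth and slippery; origin at its centre. Stays put on the level, rolls on a slope.
- ball1: One of eight alike ribbed black plastic filter balls, 27 mm across, 12 g; smooth and slippery; origin at its centre. Stays put on the level, rolls on a slope.
- ball2: One of eight alike ribbed black plastic filter balls, 27 mm across, 12 g; smooth and slippery; origin at its centre. Stays put on the level, rolls on a slope.
- ball3: One of eight alike ribbed black plastic filter balls, 27 mm across, 12 g; smooth and slippery; origin at its centre. Stays put on the level, rolls on a slope.
- ball4: One of eight alike ribbed black plastic filter balls, 27 mm across, 12 g; smooth and slippery; origin at its centre. Stays put on the level, rolls on a slope.
- ball5: One of eight alike ribbed black plastic filter balls, 27 mm across, 12 g; smooth and slippery; origin at its centre. Stays put on the level, rolls on a slope.
- ball6: One of eight alike ribbed black plastic filter balls, 27 mm across, 12 g; smooth and slippery; origin at its centre. Stays put on the level, rolls on a slope.
- ball7: One of eight alike ribbed black plastic filter balls, 27 mm across, 12 g; smooth and slippery; origin at its centre. Stays put on the level, rolls on a slope.
- jug: Bystander: white bottle 170 mm tall, 72 mm across; origin at the centre of its underside.
- mug: Bystander: white cup 85 mm tall, 76 mm across; origin at the centre of its underside.
- soap: Bystander: amber jar 120 mm tall, 56 mm across; origin at the centre of its underside.
Mind the look-alikes: they are no part of the job. What is shaped like the part that bears scoop_pan but turquoise is not meant.

How it is judged:
By the outcome, as a careful person would: the job done as asked, in the order asked, and still so for the second after the job is handed in, with the robot touching nothing.
It also fails if it takes over 72 s, if anything falls off the work surface, if the arm or the gripper's body presses on something with over 40 N, if the wrist force passes 120 N, or if a joint passes its speed limit or range.

## Working session

There is one attempt and no reset: what is moved stays moved. The work goes in short steps, Python scripts to look and compute and a tool call to move; the robot and the scene stay as the last step left them, time stands still between calls to the robot, and variables do not carry over. Pictures are saved under pics/ and viewed, at most 10 in all, crops included, and the job is handed in when it is done.

Besides the shell and the picture viewer there is one more tool, called by a JSON object that holds its "name" and its "arguments". jog_arm: Moves the arm, as the interface text tells. Shifts and turns lie within -1 to 1; 1 stands for 0.25 m of shift or 0.5 rad of turn. Its arguments: {"type":"object","properties":{"series":{"type":"array","items":{"type":"array"}},"jaw":{"type":"number"}},"required":["series"]}

```bash
mkdir -p pics; cat > h.py <<'E'
import numpy as np, cv2
from rig import *
def ray(cam,uv):
    c=get_calibration(cam); K=np.array([[c['fx'],0,c['cx']],[0,c['fy'],c['cy']],[0,0,1.]])
    p=cv2.undistortPoints(np.array(uv,float).reshape(-1,1,2),K,np.array(c['D']))[:,0]
    T=np.array(c['extrinsics']); d=np.c_[p[:,0],-p[:,1],-np.ones(len(p))]@T[:3,:3].T
    return T[:3,3],d
def atz(cam,uv,z):
    o,d=ray(cam,uv); return o+d*((z-o[2])/d[:,2])[:,None]
def proj(cam,P):
    c=get_calibration(cam); K=np.array([[c['fx'],0,c['cx']],[0,c['fy'],c['cy']],[0,0,1.]])
    T=np.linalg.inv(np.array(c['extrinsics'])); q=np.atleast_2d(P)@T[:3,:3].T+T[:3,3]
    return cv2.projectPoints(q*[1,-1,-1],np.zeros(3),np.zeros(3),K,np.array(c['D']))[0][:,0]
def save(cam,n):
    im=capture(cam); cv2.imwrite(f'pics/{n}.png',im[:,:,::-1]); return im
def mask(th,cam,k=0):
    r=silhouettes(th,cam); return r
E
python3 - <<'E'
from h import *
s=get_state(); print(s['position'],s['tool_rot'],s['t'])
a=save('scene','a')
for th in ['tub_floor','basket_floor','scoop_pan','shelf','jug','mug','soap']:
    for r in silhouettes(th,'scene'): print('scene',th,r['score'],r['uv'])
b=save('top','b'); cv2.imwrite('pics/ab.png',cv2.resize(np.vstack([a,b])[:,:,::-1],None,fx=.75,fy=.75))
for th in ['tub_floor','basket_floor','scoop_pan','scoop_grip','shelf','jug','mug','soap','ball0']:
    for r in silhouettes(th,'top'):
        ys,xs=np.nonzero(r['mask']); print('top',th,round(r['score'],2),np.round(r['uv']),xs.min(),xs.max(),ys.min(),ys.max(),len(xs), atz('top',[r['uv']],.03).round(3))
E
```

```text
[0.15616533 0.60482205 0.23070561] [-3.14041385e+00 -1.36900477e-04  2.88883108e+00] 0.0
scene tub_floor 0.92 [379.9, 258.1]
scene basket_floor 0.21 [300.0, 228.2]
scene scoop_pan 0.93 [302.9, 226.0]
scene scoop_pan 0.87 [302.1, 119.8]
scene scoop_pan 0.78 [436.0, 358.7]
scene scoop_pan 0.61 [327.4, 351.4]
scene shelf 0.92 [250.5, 254.9]
scene shelf 0.64 [243.4, 158.4]
scene jug 0.84 [458.6, 275.0]
scene mug 0.8 [178.6, 199.7]
scene soap 0.93 [210.8, 127.9]
scene soap 0.72 [243.6, 157.2]
scene soap 0.71 [379.3, 257.2]
top tub_floor 0.92 [240. 204.] 219 263 167 259 2546 [[0.537 0.253 0.03 ]]
top basket_floor 0.83 [410. 203.] 382 441 175 231 2659 [[ 0.529 -0.243  0.03 ]]
top basket_floor 0.2 [236. 219.] 232 238 217 223 43 [[0.494 0.264 0.03 ]]
top scoop_pan 0.86 [173. 166.] 152 189 130 186 978 [[0.653 0.45  0.03 ]]
top scoop_pan 0.8 [318. 178.] 307 329 154 198 787 [[0.608 0.027 0.03 ]]
top scoop_pan 0.76 [237. 119.] 211 257 89 142 861 [[0.798 0.265 0.03 ]]
top scoop_pan 0.68 [423. 299.] 390 442 281 308 941 [[ 0.258 -0.26   0.03 ]]
top scoop_pan 0.47 [418. 130.] 401 430 116 146 684 [[ 0
[... 440 characters left out ...]
49 -0.273  0.03 ]]
top jug 0.67 [180. 220.] 157 198 206 233 890 [[0.491 0.421 0.03 ]]
top mug 0.94 [417. 132.] 401 431 115 146 729 [[ 0.748 -0.277  0.03 ]]
top mug 0.65 [247. 224.] 243 252 217 225 69 [[0.478 0.231 0.03 ]]
top soap 0.56 [475. 212.] 458 492 201 224 619 [[ 0.498 -0.43   0.03 ]]
top ball0 0.62 [236. 218.] 230 239 216 225 81 [[0.494 0.263 0.03 ]]
top ball0 0.61 [231. 248.] 227 234 248 254 45 [[0.409 0.275 0.03 ]]
top ball0 0.55 [245. 250.] 241 249 249 256 57 [[0.402 0.235 0.03 ]]
top ball0 0.53 [245. 230.] 243 250 228 235 50 [[0.46  0.236 0.03 ]]
top ball0 0.51 [245. 222.] 243 252 216 225 79 [[0.482 0.236 0.03 ]]
top ball0 0.43 [244. 243.] 241 250 238 246 70 [[0.424 0.239 0.03 ]]
```

View pics/ab.png

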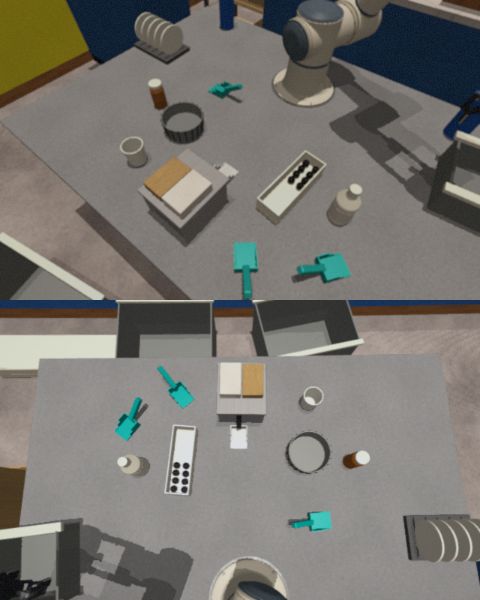

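```bash
python3 - <<'E'
from h import *
b=cv2.imread('pics/b.png'); cv2.imwrite('pics/c.png',cv2.resize(b[80:270,205:450],None,fx=3.2,fy=3.15,interpolation=cv2.INTER_CUBIC))
capture('top')
for th,z in [('tub_floor',.068),('basket_floor',.072),('scoop_pan',.04),('shelf',.134)]:
    for r in silhouettes(th,'top')[:3]:
        if r['score']<.6: continue
        m=r['mask'].astype(np.uint8); c=max(cv2.findContours(m,0,1)[0],key=len)[:,0].astype(float)
        w=atz('top',c,z)[:,:2].astype(np.float32)
        R=cv2.minAreaRect(w); print(th,round(r['score'],2),R, cv2.minEnclosingCircle(w)); print(cv2.boxPoints(R).round(3).tolist())
E
```

```text
tub_floor 0.8 ((0.5062687397003174, 0.23932358622550964), (0.09801913052797318, 0.25948143005371094), 84.29653930664062) ((0.5081111192703247, 0.23910367488861084), 0.1327534168958664)
[[0.3720000088214874, 0.2029999941587448], [0.6299999952316284, 0.17800000309944153], [0.6399999856948853, 0.2750000059604645], [0.38199999928474426, 0.3009999990463257]]
basket_floor 0.82 ((0.5238286852836609, -0.23573517799377441), (0.16292378306388855, 0.16408111155033112), 74.31245422363281) ((0.5228147506713867, -0.23538073897361755), 0.08594762533903122)
[[0.4230000078678131, -0.2919999957084656], [0.5809999704360962, -0.335999995470047], [0.625, -0.17900000512599945], [0.46700000762939453, -0.13500000536441803]]
scoop_pan 0.63 ((0.6150162220001221, 0.026377642527222633), (0.061650268733501434, 0.1294780671596527), 88.87000274658203) ((0.612918496131897, 0.024959495291113853), 0.06690841168165207)
[[0.550000011920929, -0.003000000026077032], [0.6790000200271606, -0.006000000052154064], [0.6800000071525574, 0.0560000017285347], [0.5509999990463257, 0.057999998331069946]]
scoop_pan 0.61 ((0.26752015948295593, -0.23588448762893677), (0.06855855137109756, 0.1447279453277588), 3.3466248512268066) ((0.27016639709472656, -0.23822975158691406), 0.07516079396009445)
[[0.2290000021457672, -0.16599999368190765], [0.23800000548362732, -0.3100000023841858], [0.3059999942779541, -0.3059999942779541], [0.2980000078678131, -0.16200000047683716]]
shelf 0.69 ((0.7444311380386353, 0.013424128293991089), (0.17947599291801453, 0.2202327698469162), 88.07499694824219) ((0.7474761605262756, 0.013649112544953823), 0.13502705097198486)
[[0.6309999823570251, -0.0729999989271164], [0.8510000109672546, -0.07999999821186066], [0.8569999933242798, 0.0989999994635582], [0.6370000243186951, 0.10700000077486038]]
```

View pics/c.png

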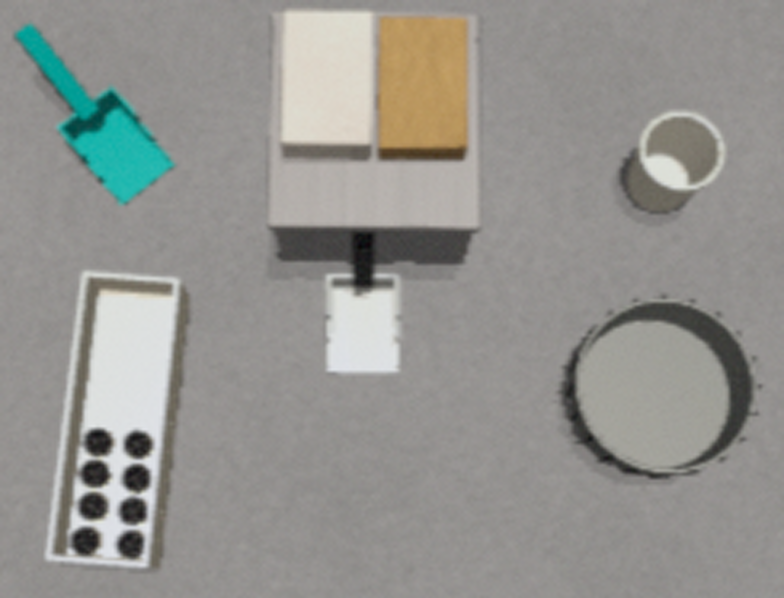

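```bash
python3 - <<'E'
from h import *
f=lambda l:[[205+x/3.2,80+y/3.147] for x,y in l]
for n,l,z in [('mouth',[(327,373),(399,373)],.002),('backtop',[(327,274),(400,274)],.04),('handle at edge',[(363,232)],.08),('shelf',[(269,228),(479,227)],.134),('tub',[(83,272),(181,277),(153,566),(47,558)],.068),('tubfloor',[(68,553),(148,560)],.018),
 ('basket',[(574,390),(752,388),(663,300),(660,472)],.072),('balls',[(97,441),(138,444),(95,473),(137,478),(92,506),(133,510),(86,541),(131,543)],.032)]:
    print(n,atz('top',f(l),z).round(3)[:,:2].tolist())
E
```

```text
mouth [[0.553, 0.059], [0.552, -0.009]]
backtop [[0.64, 0.056], [0.639, -0.011]]
handle at edge [[0.668, 0.023]]
shelf [[0.656, 0.102], [0.654, -0.075]]
tub [[0.638, 0.272], [0.632, 0.185], [0.375, 0.207], [0.384, 0.296]]
tubfloor [[0.389, 0.291], [0.381, 0.22]]
basket [[0.521, -0.159], [0.519, -0.316], [0.602, -0.243], [0.446, -0.23]]
balls [[0.489, 0.265], [0.485, 0.228], [0.46, 0.266], [0.454, 0.228], [0.43, 0.268], [0.426, 0.231], [0.399, 0.272], [0.396, 0.233]]
```

{"name": "jog_arm", "arguments": {"series": [[[0,0,0],-0.253],[[0,0,0],-0.253],[[-0.118,-0.155,0],0],[[-0.118,-0.155,0],0],[[-0.118,-0.155,0],0]], "jaw": 1}}

```text
t: 1.78
position: [0.2455, 0.4878, 0.2313]
tool_rot: [3.141, 0.0, -3.141]
ft_force: [0.7, 0.5, 0.8]
gripper_width: 0.0854
gripper_force: 0.0
```

{"name": "jog_arm", "arguments": {"series": [[[-0.118,-0.155,0],0],[[-0.118,-0.155,0],0],[[-0.118,-0.155,0],0],[[-0.118,-0.155,0],0],[[-0.118,-0.155,0],0]]}}

```text
t: 2.4
position: [0.3933, 0.2939, 0.2315]
tool_rot: [3.141, 0.0, -3.141]
ft_force: [0.5, 0.4, 0.4]
gripper_width: 0.0854
gripper_force: 0.0
```

{"name": "jog_arm", "arguments": {"series": [[[-0.118,-0.155,0],0],[[-0.118,-0.155,0],0],[[-0.118,-0.155,0],0],[[-0.118,-0.155,0],0],[[-0.05,-0.155,0],0]]}}

```text
t: 3.02
position: [0.5244, 0.0999, 0.2313]
tool_rot: [3.142, 0.001, 3.141]
ft_force: [1.2, -0.0, -0.2]
gripper_width: 0.0856
gripper_force: 0.0
```

{"name": "jog_arm", "arguments": {"series": [[[-0.06,-0.152,0],0],[[-0.08,-0.152,0],0],[[0,0,0],0]]}}

```text
t: 3.4
position: [0.5591, 0.0231, 0.2312]
tool_rot: [-3.141, 0.001, 3.139]
ft_force: [-0.2, 0.5, -0.4]
gripper_width: 0.0855
gripper_force: 0.0
```

```bash
python3 - <<'E'
from h import *
s=get_state(); print(s['position'],s['tool_rot'][2],s['t'],s['joint_pos'])
b=save('wrist','w1')
for r in silhouettes('scoop_pan','wrist')[:2]:
    m=r['mask'].astype(np.uint8); c=max(cv2.findContours(m,0,1)[0],key=len)[:,0].astype(float)
    print(r['score'],r['uv'])
    for z in(.0,.04): 
        w=atz('wrist',c,z)[:,:2]; print(z,w.min(0),w.max(0))
E
```

```text
[0.55913086 0.02312335 0.23121135] 3.1390345067923207 3.4 [-6.51420172e-02  4.01421962e-01  1.50969546e+00 -4.06794654e-04
  1.22971907e+00 -1.63324411e+00]
0.82 [323.5, 206.6]
0.0 [ 0.55364707 -0.01074756] [0.73730408 0.0651037 ]
0.04 [ 0.54571722 -0.00688213] [0.70970344 0.06084499]
0.79 [505.8, 303.6]
0.0 [0.72446904 0.23311482] [0.79235543 0.31437947]
0.04 [0.69824311 0.21086109] [0.75885845 0.28342179]
```

View pics/w1.png

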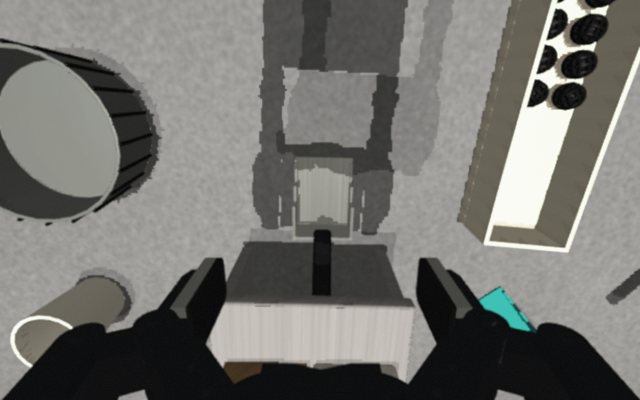

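```bash
python3 - <<'E'
from h import *
print(atz('wrist',[(295,157),(354,157)],.001).round(4), atz('wrist',[(294,237),(353,237)],.04).round(4), atz('wrist',[(225,303),(411,303)],.134).round(4),atz('wrist',[(322,260)],.07))
E
```

```text
[[ 0.5534 -0.0038  0.001 ]
 [ 0.5535  0.0636  0.001 ]] [[ 0.6353 -0.004   0.04  ]
 [ 0.6353  0.0612  0.04  ]] [[ 0.6524 -0.0557  0.134 ]
 [ 0.6526  0.102   0.134 ]] [[0.64719925 0.02680113 0.07      ]]
```

{"name": "jog_arm", "arguments": {"series": [[[-0.156,0.016,0],0],[[0,0,0.23],0],[[0,0,0.23],0],[[0,0,0.23],0],[[0,0,0.1],0]]}}

```text
t: 4.12
position: [0.5948, 0.0308, 0.0309]
tool_rot: [3.141, -0.004, -3.14]
ft_force: [0.3, 1.0, 0.7]
gripper_width: 0.0857
gripper_force: 0.0
```

{"name": "jog_arm", "arguments": {"series": [[[0,0,0.05],0],[[0,0,0.05],0],[[0,0,0],0]]}}

```text
t: 4.5
position: [0.5969, 0.0297, 0.0088]
tool_rot: [3.142, -0.0, -3.141]
ft_force: [-0.8, -0.5, 0.6]
gripper_width: 0.0855
gripper_force: 0.0
```

{"name": "jog_arm", "arguments": {"series": [[[0,0,0],0],[[0,0,0],0],[[0,0,0],0],[[0,0,0],0]], "jaw": 0}}

```text
t: 5.0
position: [0.5976, 0.0293, 0.0101]
tool_rot: [-3.141, 0.002, -3.141]
ft_force: [-2.0, -0.5, 7.8]
gripper_width: 0.0646
gripper_force: 65.0
```

{"name": "jog_arm", "arguments": {"series": [[[0,0,-0.03],0],[[0.05,0,-0.01],0],[[0.12,0,0],0],[[0.12,0,0],0],[[0.12,0,0],0]]}}

```text
t: 5.62
position: [0.4926, 0.0295, 0.0191]
tool_rot: [3.142, -0.0, -3.141]
ft_force: [0.9, 0.2, -1.5]
gripper_width: 0.0643
gripper_force: 66.1
```

{"name": "jog_arm", "arguments": {"series": [[[0.12,0,0],0],[[0.12,0,0],0],[[0.07,0,0],0],[[0,0,0],0]]}}

```text
t: 6.12
position: [0.4152, 0.0295, 0.0191]
tool_rot: [3.141, -0.001, -3.141]
ft_force: [0.8, -0.6, -1.4]
gripper_width: 0.0646
gripper_force: 66.2
```

```bash
python3 - <<'E'
from h import *
b=save('scene','s2'); c=save('wrist','w2'); cv2.imwrite('pics/d.png',cv2.resize(np.vstack([b,c])[:,:,::-1],None,fx=.75,fy=.75))
E
```

```text
(no output)
```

View pics/d.png

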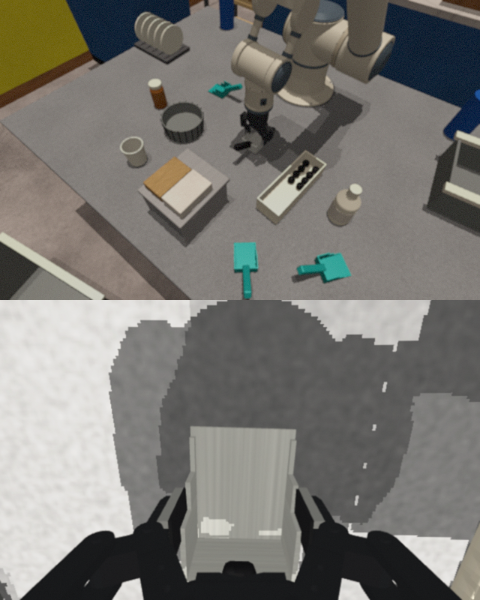

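{"name": "jog_arm", "arguments": {"series": [[[0,0,0.02],0],[[0,0,0.016],0],[[0,0,0],0],[[0,0,0],0]]}}

```text
t: 6.72
position: [0.4171, 0.0294, 0.0095]
tool_rot: [3.142, -0.0, -3.141]
ft_force: [0.2, 0.2, -0.9]
gripper_width: 0.0648
gripper_force: 67.6
```

{"name": "jog_arm", "arguments": {"series": [[[0,0,0],0],[[0,0,0],0],[[0,0,0],0],[[0,0,-0.04],0],[[0,0,-0.2],0]], "jaw": 1}}

```text
t: 7.35
position: [0.4157, 0.0295, 0.0694]
tool_rot: [3.141, -0.004, -3.141]
ft_force: [1.3, 0.4, 0.0]
gripper_width: 0.0856
gripper_force: 0.0
```

{"name": "jog_arm", "arguments": {"series": [[[0,0,-0.24],0],[[-0.1,0,-0.16],0],[[0,0,0],0]]}}

```text
t: 7.72
position: [0.4449, 0.0293, 0.1734]
tool_rot: [-3.141, 0.008, -3.141]
ft_force: [0.3, -0.1, -0.4]
gripper_width: 0.0852
gripper_force: 0.0
```

```bash
python3 - <<'E'
from h import *
s=get_state(); print(s['position'],s['tool_rot'],s['t'])
b=save('wrist','w3');t=save('top','t3'); cv2.imwrite('pics/e.png',np.hstack([b[:,:,::-1],cv2.resize(t[150:280,200:460,::-1],(640,400))])[:,::1][:, :] if 0 else cv2.resize(np.vstack([b,cv2.resize(t[150:280,240:450],(640,400))])[:,:,::-1],None,fx=.75,fy=.75))
E
```

```text
[0.44492238 0.02931031 0.17335944] [-3.14107996  0.00759883 -3.14132599] 7.725
```

View pics/e.png

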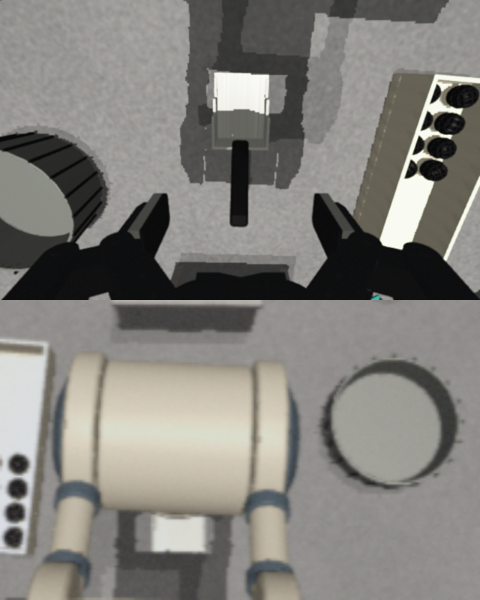

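```bash
python3 - <<'E'
from h import *
print(atz('wrist',[(283,197),(359,197)],.04), atz('wrist',[(286,95),(357,95)],.001), atz('wrist',[(307,299),(330,299)],.09))
b=cv2.imread('pics/w3.png',0)
for r in (200,220,240,280): print(r,np.nonzero(b[r,280:360]<45)[0][[0,-1]]+280)
E
```

```text
[[ 0.45270971 -0.00314869  0.04      ]
 [ 0.45268081  0.0628312   0.04      ]] [[ 0.36887003 -0.00168991  0.001     ]
 [ 0.36883613  0.06222581  0.001     ]] [[0.52066372 0.01883089 0.09      ]
 [0.52066066 0.03690938 0.09      ]]
200 [309 331]
220 [309 331]
240 [308 331]
280 [308 329]
```

{"name": "jog_arm", "arguments": {"series": [[[-0.12,0,0],0],[[-0.12,0,0.1],0],[[0,0,0.2],0],[[0,0,0.12],0],[[0,0,0.04],0]]}}

```text
t: 8.45
position: [0.4996, 0.0296, 0.0525]
tool_rot: [3.141, -0.005, -3.141]
ft_force: [-0.7, 1.2, 0.5]
gripper_width: 0.0861
gripper_force: 0.0
```

{"name": "jog_arm", "arguments": {"series": [[[0,0,0],0],[[0,0,0],0]]}}

```text
t: 8.7
position: [0.5023, 0.0294, 0.0557]
tool_rot: [-3.142, 0.001, -3.141]
ft_force: [0.0, 0.1, -0.2]
gripper_width: 0.0856
gripper_force: 0.0
```

{"name": "jog_arm", "arguments": {"series": [[[0,0,0],0],[[0,0,0],0],[[0,0,0],0],[[0,0,0],0],[[0,0,0],0]], "jaw": 0}}

```text
t: 9.32
position: [0.5021, 0.0294, 0.055]
tool_rot: [-3.142, 0.0, -3.141]
ft_force: [0.6, -0.7, 4.8]
gripper_width: 0.0187
gripper_force: 61.3
```

{"name": "jog_arm", "arguments": {"series": [[[0,0,0],0],[[0,0,-0.1],0],[[0,0,-0.2],0],[[0,0,-0.2],0],[[0,0,0],0]]}}

```text
t: 9.95
position: [0.5037, 0.0294, 0.1829]
tool_rot: [-3.141, 0.006, -3.141]
ft_force: [-0.9, -0.3, -0.9]
gripper_width: 0.0193
gripper_force: 60.9
```

```bash
python3 - <<'E'
from h import *
s=get_state(); print(s['position'],s['tool_rot'],s['ft_force'],s['torque'])
b=save('scene','s4'); cv2.imwrite('pics/f.png',cv2.resize(b[100:300,240:440,::-1],None,fx=3,fy=3,interpolation=cv2.INTER_CUBIC))
E
```

```text
[0.50368519 0.02939753 0.18292005] [-3.14124678  0.00592025 -3.14131442] [-0.89987594 -0.32357498 -0.94698539] [ 0.03480148 -0.03482168 -0.01199617]
```

View pics/f.png

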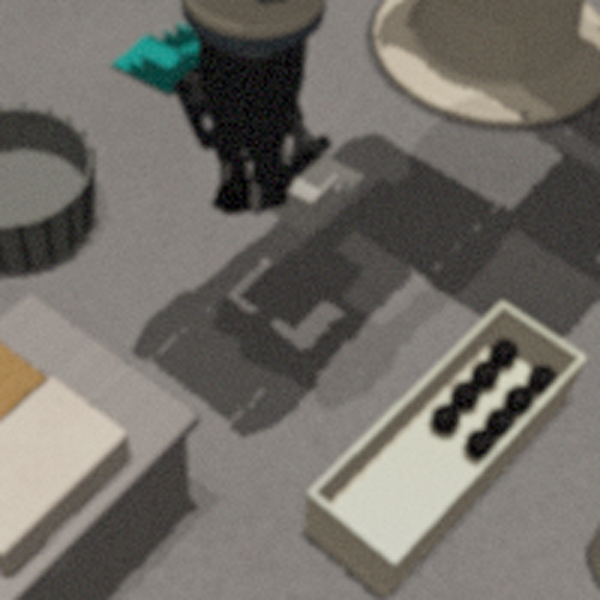

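{"name": "jog_arm", "arguments": {"series": [[[0,0.1,0],0.18],[[0,0.185,0],0],[[0,0.185,0],0],[[0,0.185,0],0],[[0,0.185,0],0]]}}

```text
t: 10.62
position: [0.5177, 0.2399, 0.178]
tool_rot: [-3.14, -0.003, 3.052]
ft_force: [0.0, -0.3, -0.8]
gripper_width: 0.0186
gripper_force: 60.7
```

{"name": "jog_arm", "arguments": {"series": [[[-0.155,0,0],0],[[-0.155,0,0],0],[[-0.155,0,0],0],[[0,0,0],0],[[0,0,0],0]]}}

```text
t: 11.25
position: [0.6332, 0.2281, 0.178]
tool_rot: [-3.141, -0.003, 3.052]
ft_force: [0.3, 0.2, -0.4]
gripper_width: 0.0188
gripper_force: 60.7
```

```bash
python3 - <<'E'
from h import *
s=get_state(); print(s['position'],s['tool_rot'],s['t'])
b=save('wrist','w5'); p=np.array(s['position']); y=s['tool_rot'][2]-np.pi
u=np.array([np.cos(y),np.sin(y),0]);v=np.array([-u[1],u[0],0])
q=p-.0915*u-[0,0,.055]
P=[q-.0425*u+e*.033*v for e in(-1,1)]+[q+.0425*u+e*.033*v+[0,0,.04] for e in(-1,1)]
pix=proj('wrist',P); print(pix.round())
o=b[:,:,::-1].copy()
for a in pix: cv2.circle(o,tuple(int(i) for i in a),3,(0,0,255),-1)
cv2.imwrite('pics/g.png',o)
E
```

```text
[0.63315347 0.22808358 0.17796496] [-3.14061301e+00 -2.95337883e-03  3.05169091e+00] 11.25
[[256. -26.]
 [385. -26.]
 [252. 153.]
 [389. 153.]]
```

View pics/g.png

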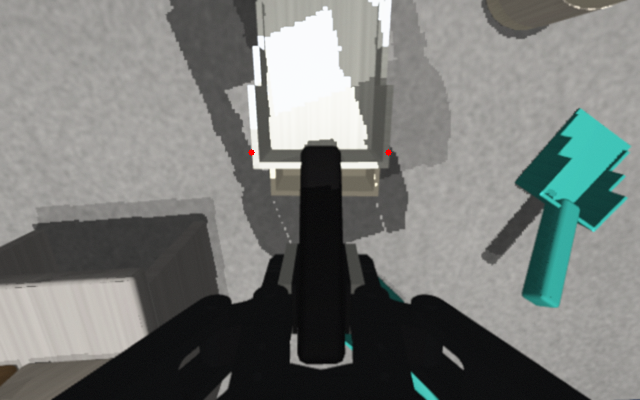

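```bash
python3 - <<'E'
from h import *
s=get_state(); p=np.array(s['position']); y=s['tool_rot'][2]-np.pi
u=np.array([np.cos(y),np.sin(y),0]);v=np.array([-u[1],u[0],0]);z=np.array([0,0,1.])
G=p+z*.016
for th in np.radians([0,5,10,15,20,30]):
    f=lambda x,h,e: G+u*((x-94)*np.cos(th)-(h-68)*np.sin(th)*-1*-1)*.001*1+z*((h-68)*np.cos(th)+(x-94)*np.sin(th))*.001+e*v
    P=[f(42.5,40,-.033),f(42.5,40,.033),f(4,40,-.033),f(4,40,.033),f(117,85+9,-.01),f(117,94,.01)]
    print(np.degrees(th).round(),proj('wrist',P).round().tolist())
E
```

```text
0.0 [[250.0, 149.0], [391.0, 149.0], [244.0, 60.0], [397.0, 60.0], [294.0, 367.0], [347.0, 367.0]]
5.0 [[252.0, 153.0], [389.0, 153.0], [248.0, 68.0], [393.0, 68.0], [294.0, 366.0], [347.0, 367.0]]
10.0 [[254.0, 157.0], [387.0, 157.0], [252.0, 77.0], [389.0, 77.0], [293.0, 365.0], [348.0, 365.0]]
15.0 [[256.0, 162.0], [385.0, 162.0], [255.0, 86.0], [386.0, 86.0], [293.0, 362.0], [348.0, 362.0]]
20.0 [[258.0, 168.0], [383.0, 168.0], [258.0, 95.0], [383.0, 95.0], [292.0, 358.0], [349.0, 358.0]]
30.0 [[261.0, 180.0], [380.0, 180.0], [263.0, 115.0], [378.0, 115.0], [291.0, 349.0], [349.0, 349.0]]
```

{"name": "jog_arm", "arguments": {"series": [[[0,0,0],0],[[0,0,0],0],[[0,0,0],0],[[0,0,0],0],[[0,0,0],0]]}}

```text
t: 11.92
position: [0.6343, 0.2282, 0.1798]
tool_rot: [3.142, 0.0, 3.052]
ft_force: [0.3, 1.0, -1.0]
gripper_width: 0.0189
gripper_force: 60.7
```

```bash
python3 - <<'E'
from h import *
b=save('wrist','w6'); a=cv2.imread('pics/w5.png',0); b=cv2.imread('pics/w6.png',0)
for i in (a,b):
    print(i[140:200:2,290].tolist()); print(i[330:380:2,320].tolist())
c=get_calibration('wrist'); print(c['fx'],c['D'])
E
```

```text
[242, 241, 241, 240, 237, 107, 95, 95, 97, 90, 87, 209, 245, 245, 210, 124, 123, 123, 107, 104, 104, 104, 103, 105, 105, 110, 121, 120, 89, 84]
[13, 15, 14, 11, 14, 14, 15, 15, 15, 16, 15, 16, 13, 15, 11, 13, 9, 98, 159, 129, 30, 12, 12, 14, 15]
[241, 241, 241, 240, 237, 109, 92, 94, 96, 93, 95, 205, 244, 244, 208, 124, 120, 105, 104, 104, 105, 103, 104, 103, 113, 121, 118, 86, 83, 81]
[16, 14, 13, 14, 14, 14, 12, 15, 15, 12, 15, 14, 16, 13, 12, 11, 8, 97, 149, 125, 32, 13, 12, 12, 16]
330.1472453704436 [0.02384967 0.         0.         0.         0.        ]
```

{"name": "jog_arm", "arguments": {"series": [[[0.15,-0.05,0],0],[[0.16,-0.15,0],0],[[0,-0.18,0],0],[[0,-0.18,0],0],[[0,-0.18,0],0]]}}

```text
t: 12.6
position: [0.5404, 0.0497, 0.18]
tool_rot: [3.142, 0.001, 3.052]
ft_force: [1.5, -0.8, -1.4]
gripper_width: 0.0186
gripper_force: 60.7
```

{"name": "jog_arm", "arguments": {"series": [[[0,0,0.15],0],[[0,0,0.15],0],[[0,0,0.06],0],[[0,0,0.06],0],[[0,0,0.03],0]]}}

```text
t: 13.22
position: [0.5408, 0.0511, 0.0671]
tool_rot: [3.142, 0.0, 3.052]
ft_force: [0.6, -0.2, -1.7]
gripper_width: 0.0188
gripper_force: 60.6
```

{"name": "jog_arm", "arguments": {"series": [[[0,0,0.025],0],[[0,0,0.02],0],[[0,0,0],0]]}}

```text
t: 13.6
position: [0.5405, 0.051, 0.056]
tool_rot: [-3.142, -0.0, 3.052]
ft_force: [-0.4, -0.8, -0.5]
gripper_width: 0.0187
gripper_force: 60.6
```

```bash
python3 - <<'E'
from h import *
b=save('wrist','w7'); a=cv2.imread('pics/w6.png'); b=cv2.imread('pics/w7.png'); c=cv2.imread('pics/w3.png')
for i in (a,b):
    g=i[:,:,1]; print(g[130:200:2,290].tolist()); print(g[330:380:2,320].tolist())
cv2.imwrite('pics/i.png',b)
E
```

```text
[244, 244, 243, 243, 243, 242, 242, 242, 241, 238, 110, 93, 95, 97, 94, 96, 207, 245, 245, 209, 125, 121, 105, 104, 104, 105, 103, 105, 103, 114, 122, 118, 86, 83, 82]
[17, 14, 13, 14, 14, 15, 13, 15, 15, 13, 15, 14, 16, 13, 12, 11, 8, 97, 150, 126, 32, 14, 13, 13, 16]
[133, 133, 133, 134, 133, 129, 251, 253, 253, 254, 140, 121, 121, 124, 115, 113, 242, 254, 254, 244, 171, 164, 150, 140, 75, 71, 74, 74, 75, 74, 75, 75, 76, 77, 79]
[21, 18, 20, 17, 19, 22, 20, 22, 20, 21, 21, 21, 21, 20, 16, 12, 13, 105, 168, 135, 33, 20, 20, 19, 20]
```

View pics/i.png

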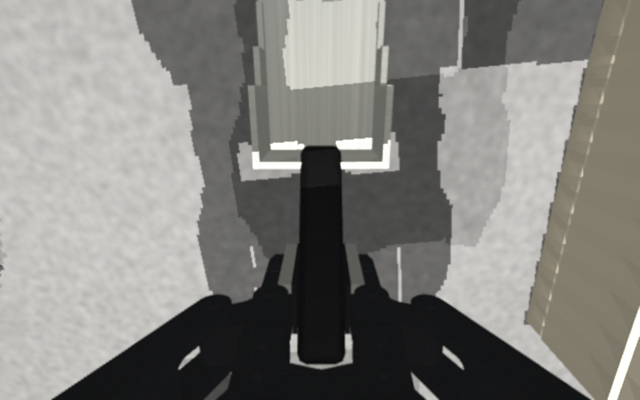

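```bash
python3 - <<'E'
from h import *
s=get_state(); p=np.array(s['position']); y=s['tool_rot'][2]-np.pi
R=np.array([[np.cos(y),-np.sin(y)],[np.sin(y),np.cos(y)]])
f=lambda uv,z: ((atz('wrist',uv,z)[:,:2]-p[:2])@R).round(4).tolist()
print(f([(253,168),(389,168)],.04),f([(249,85),(389,85)],.04),f([(255,47),(385,47)],.022),f([(293,366),(346,366)],.092))
print(get_calibration('wrist')['extrinsics'][:3,3] if 0 else np.array(get_calibration('wrist')['extrinsics']).round(3).tolist(),p)
E
```

```text
[[-0.0413, -0.0331], [-0.0413, 0.0336]] [[-0.0798, -0.0324], [-0.0798, 0.0311]] [[-0.0974, -0.0319], [-0.0974, 0.0315]] [[0.0284, -0.011], [0.0284, 0.0104]]
[[0.089, -0.948, -0.307, 0.463], [0.996, 0.085, 0.027, 0.058], [0.0, -0.308, 0.951, 0.198], [0.0, 0.0, 0.0, 1.0]] [0.54061736 0.05096612 0.0561594 ]
```

```bash
python3 - <<'E'
from h import *
s=get_state(); p=np.array(s['position']); d=np.array([.6343,.2282,.1798])-p
w=cv2.imread('pics/w6.png'); 
print('row180',[int(x) for x in w[180,255:400,1]])
print('row192',[int(x) for x in w[192,255:400,1]])
print('col300',[int(x) for x in w[170:205,300,1]])
for uv in [(270,194),(380,194),(270,171),(380,171)]: print(uv,(atz('wrist',[uv],.068-d[2])+d).round(4))
E
```

```text
row180 [79, 81, 83, 84, 82, 81, 80, 80, 78, 79, 78, 77, 78, 77, 84, 105, 120, 124, 123, 122, 108, 98, 94, 96, 101, 103, 105, 105, 104, 103, 104, 103, 104, 103, 105, 105, 103, 103, 102, 104, 104, 105, 106, 106, 98, 56, 20, 12, 13, 16, 14, 17, 17, 19, 21, 21, 20, 19, 19, 20, 21, 19, 22, 21, 22, 21, 20, 19, 20, 19, 21, 21, 21, 20, 20, 23, 21, 20, 20, 20, 19, 19, 19, 17, 17, 19, 54, 90, 103, 106, 103, 104, 103, 104, 104, 103, 105, 104, 103, 104, 104, 104, 103, 103, 104, 105, 105, 104, 105, 104, 105, 103, 102, 96, 96, 95, 94, 97, 120, 149, 159, 158, 132, 100, 87, 84, 83, 84, 82, 81, 81, 82, 84, 84, 82, 84, 84, 82, 83, 81, 81, 81, 80, 81, 81]
row192 [83, 83, 84, 83, 83, 80, 79, 80, 79, 81, 82, 82, 83, 81, 83, 92, 107, 113, 112, 111, 113, 113, 117, 118, 118, 116, 118, 117, 119, 117, 119, 117, 117, 118, 120, 118, 118, 118, 118, 119, 119, 119, 118, 114, 92, 50, 15, 6, 9, 11, 11, 11, 12, 11, 12, 12, 12, 6, 10, 12, 10, 12, 11, 9, 12, 9, 13, 8, 13, 11, 9, 11, 12, 11, 13, 12, 11, 9, 11, 10, 13, 11, 11, 11, 8, 13, 51, 99, 117, 119, 120, 120, 120, 119, 118, 121, 120, 122, 121, 119, 120, 121, 120, 120, 120, 120, 120, 119, 120, 119, 120, 120, 120, 121, 120, 120, 119, 119, 121, 119, 120, 116, 102, 86, 82, 81, 83, 83, 84, 83, 82, 81, 80, 80, 80, 81, 81, 82, 81, 82, 83, 86, 87, 87, 87]
col300 [73, 73, 71, 66, 62, 58, 56, 57, 56, 56, 56, 57, 55, 55, 57, 57, 55, 57, 59, 55, 51, 51, 50, 43, 35, 35, 33, 34, 34, 33, 34, 32, 34, 35, 29]
(270, 194) [[0.6331 0.1874 0.068 ]]
(380, 194) [[0.6411 0.2758 0.068 ]]
(270, 171) [[0.6142 0.19   0.068 ]]
(380, 171) [[0.622  0.2765 0.068 ]]
```

{"name": "jog_arm", "arguments": {"series": [[[0,0,-0.08],0],[[0,0,-0.15],0],[[0,0.1,-0.146],0],[[0,0.16,0],0],[[0,0.16,0],0]]}}

```text
t: 14.28
position: [0.5504, 0.1566, 0.1511]
tool_rot: [3.141, 0.002, 3.051]
ft_force: [0.8, -0.5, -0.9]
gripper_width: 0.0189
gripper_force: 60.8
```

{"name": "jog_arm", "arguments": {"series": [[[0,0.16,0],0],[[-0.1,0.165,0],0],[[-0.1,0,0],0],[[-0.1,0,0],0],[[0,0,0],0]]}}

```text
t: 14.9
position: [0.6333, 0.2296, 0.1501]
tool_rot: [3.141, 0.001, 3.051]
ft_force: [-0.2, 0.2, -0.6]
gripper_width: 0.0187
gripper_force: 60.7
```

{"name": "jog_arm", "arguments": {"series": [[[0,0,0],0],[[0,0,0],0]]}}

```text
t: 15.15
position: [0.6312, 0.2298, 0.1502]
tool_rot: [-3.142, -0.0, 3.052]
ft_force: [-1.0, 0.1, -1.6]
gripper_width: 0.0185
gripper_force: 60.7
```

{"name": "jog_arm", "arguments": {"series": [[[0,0,0.14],0],[[0,0,0.1],0],[[0,0,0.04],0],[[0.016,0,0.01],0],[[0.016,0,0.008],0]]}}

```text
t: 15.78
position: [0.6241, 0.2307, 0.0764]
tool_rot: [3.141, 0.001, 3.052]
ft_force: [0.7, -0.4, -1.3]
gripper_width: 0.0188
gripper_force: 60.7
```

{"name": "jog_arm", "arguments": {"series": [[[0.008,0,0.004],0],[[0,0,0],0]]}}

```text
t: 16.02
position: [0.622, 0.2308, 0.075]
tool_rot: [3.141, 0.001, 3.052]
ft_force: [-0.1, 0.1, -0.5]
gripper_width: 0.0189
gripper_force: 60.7
```

{"name": "jog_arm", "arguments": {"series": [[[0,0,0.005],0],[[0.02,0,0.002],0],[[0.04,0,0],0],[[0.04,0,0],0],[[0.04,0,0],0]]}}

```text
t: 16.65
position: [0.5866, 0.234, 0.0732]
tool_rot: [3.141, 0.001, 3.052]
ft_force: [4.1, 0.1, 4.1]
gripper_width: 0.0191
gripper_force: 61.5
```

{"name": "jog_arm", "arguments": {"series": [[[0.035,0,0],0],[[0.035,0,0],0],[[0.035,0,0],0],[[0.02,0,0],0],[[0,0,0],0]]}}

```text
t: 17.27
position: [0.5551, 0.2368, 0.073]
tool_rot: [3.141, -0.0, 3.052]
ft_force: [1.2, 1.0, 5.7]
gripper_width: 0.0186
gripper_force: 61.4
```

```bash
python3 - <<'E'
from h import *
s=get_state(); p=np.array(s['position']); print(p)
O=np.array([.5078,.241]);u=np.array([.996,-.09])
w=save('wrist','w8')
for r in silhouettes('ball0','wrist'):
    if r['score']>.25:
        P=atz('wrist',[r['uv']],.033)[0,:2]-O; print(round(r['score'],2),np.round(r['uv']),'dist',round(P@u+.125,3),'lat',round(P@[.09,.996],3))
print('mouth dist',(p[:2]-O)@u-.084-.0425+.125)
cv2.imwrite('pics/j.png',w[:,:,::-1])
E
```

```text
[0.55513363 0.23676476 0.07304513]
0.89 [359.  16.] dist 0.061 lat 0.019
0.82 [283.  31.] dist 0.067 lat -0.019
0.79 [290.  88.] dist 0.094 lat -0.016
0.69 [339.  67.] dist 0.084 lat 0.01
mouth dist 0.046025468086195204
```

View pics/j.png

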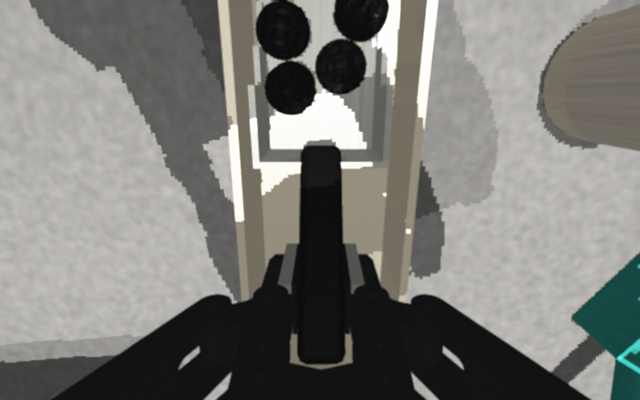

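{"name": "jog_arm", "arguments": {"series": [[[0,0,-0.02],0],[[0,0,-0.05],0],[[0,0,-0.07],0],[[0,0,-0.08],0],[[0,0,-0.08],0]]}}

```text
t: 18.0
position: [0.556, 0.2366, 0.1496]
tool_rot: [3.141, 0.001, 3.052]
ft_force: [-0.1, 0.1, -2.4]
gripper_width: 0.0185
gripper_force: 60.5
```

{"name": "jog_arm", "arguments": {"series": [[[0,0,-0.05],0],[[0,0,-0.02],0],[[0.07,0,0],0],[[0.04,0,0],0],[[0.02,0,0],0]]}}

```text
t: 18.62
position: [0.523, 0.2395, 0.1651]
tool_rot: [-3.141, -0.001, 3.052]
ft_force: [0.1, 0.2, -0.9]
gripper_width: 0.0187
gripper_force: 60.7
```

{"name": "jog_arm", "arguments": {"series": [[[0.01,0,0],0],[[0,0,0],0]]}}

```text
t: 18.88
position: [0.5213, 0.2398, 0.1652]
tool_rot: [-3.142, 0.0, 3.052]
ft_force: [0.4, -0.8, -1.2]
gripper_width: 0.0192
gripper_force: 60.6
```

```bash
cat > balls.py <<'E'
from h import *
s=get_state(); p=np.array(s['position']); y=s['tool_rot'][2]-np.pi; print(p,s['t'])
R=np.array([[np.cos(y),-np.sin(y)],[np.sin(y),np.cos(y)]])
save('wrist','wl')
for r in silhouettes('ball0','wrist'):
    if r['score']>.25: # scoop coords, x from pan centre
        print(round(r['score'],2),np.round(r['uv']),r['mask'].sum(),((atz('wrist',[r['uv']],p[2]-.056+.0155)[0,:2]-p[:2])@R+[.084,0]).round(3))
E
python3 balls.py
```

```text
[0.52127025 0.23975261 0.16523377] 18.875
0.95 [347.  16.] 1832 [-0.028  0.013]
0.8 [292. 102.] 2019 [ 0.013 -0.015]
0.7 [340.  85.] 2098 [0.004 0.01 ]
0.67 [295.  33.] 2452 [-0.021 -0.013]
0.42 [322. 147.] 22907 [0.037 0.001]
```

{"name": "jog_arm", "arguments": {"series": [[[0,0.017,0],-0.1],[[0,0.033,0],-0.196],[[0,0.033,0],-0.196],[[0,0.033,0],-0.196],[[0,0.033,0],-0.196]]}}

```text
t: 19.6
position: [0.5183, 0.2768, 0.1652]
tool_rot: [-3.142, 0.0, -2.786]
ft_force: [-0.3, 0.0, -2.2]
gripper_width: 0.0185
gripper_force: 60.6
```

{"name": "jog_arm", "arguments": {"series": [[[0,0.033,0],-0.196],[[0,0.017,0],-0.1],[[0,0,0],0]]}}

```text
t: 19.98
position: [0.5134, 0.2883, 0.1652]
tool_rot: [3.142, 0.0, -2.641]
ft_force: [0.6, 0.1, -0.9]
gripper_width: 0.0189
gripper_force: 60.6
```

```bash
python3 balls.py; python3 -c "
from h import *
s=get_state();p=np.array(s['position'][:2]);a=s['tool_rot'][2]-np.pi;u=np.array([np.cos(a),np.sin(a)]);v=np.array([-u[1],u[0]])
d=np.array([.522,-.237])+.072*u-p;print(a,d@u,d@v,s['joint_pos'])"
```

```text
[0.51338503 0.28833594 0.16520376] 19.975
0.86 [296.  30.] 2450 [-0.022 -0.013]
0.68 [350.  17.] 1929 [-0.028  0.014]
0.62 [289. 106.] 2042 [ 0.014 -0.017]
0.62 [343.  85.] 2210 [0.004 0.011]
0.6 [391.  43.] 218 [-0.016  0.035]
-5.784342331684051 -0.1717311325836601 -0.4651234510937107 [ 4.09833360e-01  5.13602007e-01  1.51569584e+00 -6.56453152e-05
  1.11222087e+00 -1.65977688e+00]
```

{"name": "jog_arm", "arguments": {"series": [[[0.03,-0.06,0],0],[[0.047,-0.124,0],0],[[0.047,-0.124,0],0],[[0.047,-0.124,0],0],[[0.047,-0.124,0],0]]}}

```text
t: 20.7
position: [0.5321, 0.1379, 0.1653]
tool_rot: [-3.141, -0.0, -2.643]
ft_force: [0.8, -0.6, -1.4]
gripper_width: 0.019
gripper_force: 60.6
```

{"name": "jog_arm", "arguments": {"series": [[[0.047,-0.124,0],0],[[0.047,-0.124,0],0],[[0.047,-0.124,0],0],[[0.047,-0.124,0],0],[[0.047,-0.124,0],0]]}}

```text
t: 21.32
position: [0.5546, -0.0263, 0.1653]
tool_rot: [-3.141, -0.0, -2.643]
ft_force: [0.1, 0.5, -1.7]
gripper_width: 0.0187
gripper_force: 60.6
```

{"name": "jog_arm", "arguments": {"series": [[[0.047,-0.124,0],0],[[0.047,-0.124,0],0],[[0.047,-0.124,0],0],[[0.047,-0.124,0],0],[[0.046,-0.124,0],0]]}}

```text
t: 21.95
position: [0.5773, -0.1902, 0.1653]
tool_rot: [3.142, -0.0, -2.643]
ft_force: [0.7, 0.7, -1.3]
gripper_width: 0.0189
gripper_force: 60.6
```

{"name": "jog_arm", "arguments": {"series": [[[0,-0.064,0.02],0],[[0,0,0.05],0],[[0,0,0],0]]}}

```text
t: 22.32
position: [0.5844, -0.2011, 0.1463]
tool_rot: [3.139, -0.002, -2.641]
ft_force: [-0.2, -0.2, -1.6]
gripper_width: 0.0188
gripper_force: 60.5
```

```bash
python3 balls.py; python3 -c "
from h import *
s=get_state();p=np.array(s['position'][:2]);a=s['tool_rot'][2]-np.pi;u=np.array([np.cos(a),np.sin(a)]);v=np.array([-u[1],u[0]])
d=np.array([.522,-.237])+.072*u-p;print(a,d@u,d@v)
capture('top')
for r in silhouettes('basket_mid','top')[:2]: print(r['score'],r['uv'],atz('top',[r['uv']],.04))
"
```

```text
[ 0.5844471  -0.2010918   0.14625706] 22.325
0.85 [292. 104.] 2084 [ 0.014 -0.016]
0.66 [326.  60.] 2254 [-0.007  0.002]
0.38 [328. 143.] 24365 [0.035 0.003]
-5.782092046519152 -0.0006552105906289617 -0.0010297718092664183
```

```bash
python3 - <<'E'
from h import *
g=cv2.imread('pics/wl.png',0)
for r in range(0,200,8): print(r,''.join('#' if x<45 else '.' if x<130 else '+' for x in g[r,180:460:4]))
for r in silhouettes('ball3','wrist'): print(r['score'],r['uv'],r['mask'].sum())
E
```

```text
0 +++++++++++........++#########++++++++++++++++++++++...++++++++++++...
8 ++++++++++.........#########.##+++++++++++++++++++++.....++#++++......
16 ++++++++...........#####..###.##++++++++++++++++++++......++++........
24 +++++++..........++#######.#####++++++++++++++++++++..................
32 ++++++..........++++###.########++++++++++++++++++++..................
40 +++++.........+++++++##########.+#######.++++++++++++.................
48 ++++.........++++++++++######.+###########+++++++++++...........#.....
56 ++++........+++++++++.++++++++.####..#####.+++++++.+..................
64 ++++........+++++++++.++++++++.#####..#####++++++..+..................
72 ..+........++++++++++.+++++++++###########+++++++..+..................
80 +++........++++++++++.+++++..+++.########.+++++++..+..................
88 +++........++++++++...++#########.+.##.++++++++++...++...........#....
96 +++........++++++++....###########+++++++++++++++...+++...............
104 +++........+++++++++..#####.#######++++++++++++++...++++..............
112 +.++........++++++++...###########.++++++++++++++..+++++.......+......
120 ++++........++++++++..+.##########+++++++++++++++..+++++.......+......
128 +++++........+++++++...++.#####.++++++++++++++++...++++.......+.......
136 ++++++........+++.++...+++++++++++++++++++++++++...+++.......++.......
144 ++++++............++...+++++++++++..++.+++++++++...++.......++........
152 +++++#+............+...........#########...........++.......++........
160 +++++++............+...........##########..........++.....++++++......
168 +++++++++............++........#########.++++++++++++....++#+++++.....
176 ++++++++++....................###########..............+++++++++++....
184 ++++++++...#..................###########............+++++++++........
192 ++++++++++....................###########..........+.+++++++..........
0.85 [291.9, 103.5] 2084
0.66 [325.7, 60.4] 2254
0.38 [328.0, 143.2] 24365
```

{"name": "jog_arm", "arguments": {"series": [[[-0.25,0,0],0],[[-0.2,0,0],0],[[0,0,0],0],[[0,0,0],0]]}}

```text
t: 23.08
position: [0.6839, -0.148, 0.1477]
tool_rot: [3.141, -0.001, -2.641]
ft_force: [-0.2, 0.6, -0.4]
gripper_width: 0.0188
gripper_force: 60.7
```

```bash
python3 balls.py; python3 - <<'E'
from h import *
g=cv2.imread('pics/wl.png',0)
for r in range(0,160,8): print(r,''.join('#' if x<45 else '.' if x<130 else '+' for x in g[r,180:460:4]))
for c in('top','scene'):
    save(c,'q'+c)
    for r in silhouettes('ball0',c): print(c,round(r['score'],2),np.round(r['uv']),r['mask'].sum(),atz(c,[r['uv']],.032)[0,:2].round(3))
E
```

```text
[ 0.68392069 -0.1480213   0.14769946] 23.075
0 ++++++++.#++...++++++++++++++++++++++++++++++++++++++.................
8 +++++++++++.++...+++++++++++++++++++++++++++++++++++....#.............
16 +++++++++++++.++...+++++++++++++++++++++++++++++++++..##..............
24 ++++++++++++++..#++++++++++++++++++++++++++++++++++...................
32 +++++++++++++++++.#.+++++++++++++++++++++++++++++++...................
40 +++++++++++++++++++.++++++++++++++++++++++++++++++....................
48 ++++++++++++++++++++.+++++++++++++++++++++++++++......................
56 ++++++++++++++++++++..++++++++++++++++++++++++++......................
64 +++++++++++++++++++++.+++++++++++++++++++++++.........................
72 +++++++++++++++++++++.+++++++++++++++++...............................
80 +++++++++++++++++++++.++++++++++++++...............+.+................
88 +++++++++++++++++++...+++++++++++............++++...++++..............
96 +++++++++++++++++++...+++++++++............++++++...++.+++............
104 +++++++++++++++++++...+++++++............++++++++...++++.++...........
112 ++++++++++++++++++++..++.++............++++++++++...++++..+++.........
120 ++++++++++++++++++++..+..............+++++++++++...+++++....+++.......
128 ++++++++++++++++++++................++++++++++++...+++..+....+++......
136 ....+..++++++++++.+................++++++++++++++..++...+......+++....
144 ..........+++++........................+++++++++...++...++.+.....+++..
152 ........++.+++.................#########...........++...++........+...
scene 0.66 [405. 218.] 77 [0.403 0.23 ]
scene 0.62 [249. 254.] 8792 [ 0.735 -0.017]
scene 0.61 [255. 132.] 46 [ 0.408 -0.31 ]
scene 0.55 [244. 158.] 51 [ 0.51  -0.258]
scene 0.51 [409. 225.] 86 [0.416 0.25 ]
scene 0.49 [417. 225.] 82 [0.404 0.266]
scene 0.48 [395. 225.] 91 [0.439 0.22 ]
```

{"name": "jog_arm", "arguments": {"series": [[[0.09,0,-0.2],0],[[0,0.2,-0.1],0],[[0,0.25,0],0],[[0,0.25,0],0],[[0,0.25,0],0]]}}

```text
t: 24.0
position: [0.5494, 0.0505, 0.2231]
tool_rot: [-3.141, 0.001, -2.642]
ft_force: [0.8, 0.9, -1.7]
gripper_width: 0.0185
gripper_force: 60.7
```

```bash
python3 - <<'E'
from h import *
t=save('top','t9');b=save('scene','s9')
for c in('top','scene'):
    for r in silhouettes('ball0',c): print(c,round(r['score'],2),np.round(r['uv']),r['mask'].sum(),atz(c,[r['uv']],.032)[0,:2].round(3),atz(c,[r['uv']],.0135)[0,:2].round(3))
f=lambda i,x,y:cv2.resize(i[y:y+130,x:x+130],(400,400),interpolation=cv2.INTER_CUBIC)
cv2.imwrite('pics/k.png',np.hstack([f(t,350,150),f(b,190,80)])[:,:,::-1])
E
```

```text
top 0.64 [231. 253.] 43 [0.396 0.274] [0.397 0.278]
top 0.38 [404. 197.] 57 [ 0.547 -0.224] [ 0.551 -0.229]
scene 0.68 [208. 125.] 676 [ 0.478 -0.453] [ 0.466 -0.472]
scene 0.64 [419. 226.] 57 [0.404 0.271] [0.39  0.268]
scene 0.54 [409. 223.] 71 [0.41  0.244] [0.397 0.241]
scene 0.54 [255. 132.] 35 [ 0.407 -0.313] [ 0.393 -0.329]
scene 0.51 [396. 226.] 76 [0.44  0.224] [0.427 0.22 ]
scene 0.48 [244. 155.] 30 [ 0.503 -0.268] [ 0.492 -0.283]
scene 0.44 [242. 172.] 70 [ 0.552 -0.225] [ 0.542 -0.239]
scene 0.4 [405. 215.] 72 [0.394 0.223] [0.38 0.22]
scene 0.31 [460. 274.] 1587 [0.465 0.414] [0.453 0.414]
```

View pics/k.png

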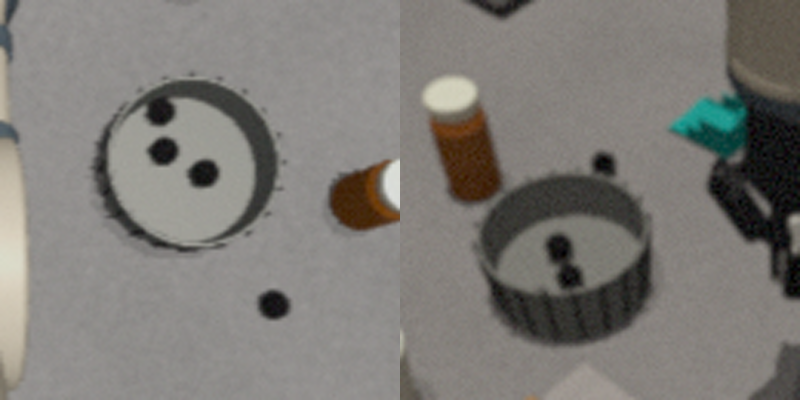

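{"name": "jog_arm", "arguments": {"series": [[[0.186,-0.126,0],0],[[0.186,-0.126,0],0],[[0.186,-0.126,0],0],[[0.186,-0.126,0],0],[[0.186,-0.126,0],0]]}}

```text
t: 24.82
position: [0.4213, -0.2033, 0.223]
tool_rot: [-3.141, 0.0, -2.643]
ft_force: [1.2, -1.0, -0.8]
gripper_width: 0.0186
gripper_force: 60.7
```

{"name": "jog_arm", "arguments": {"series": [[[0,0,0],0.36],[[0,0,0],0.36],[[0,0,0],0.36],[[0,0,0],0.36],[[0,0,0],0.36]]}}

```text
t: 25.45
position: [0.4222, -0.2018, 0.2229]
tool_rot: [-3.141, 0.0, 2.734]
ft_force: [0.2, -0.3, -0.9]
gripper_width: 0.0187
gripper_force: 60.7
```

{"name": "jog_arm", "arguments": {"series": [[[0,0,0],0.36],[[0,0,0],0.36],[[0,0,0],0.36],[[0,0,0],0.36],[[0,0,0],0.36]]}}

```text
t: 26.08
position: [0.4222, -0.2018, 0.2229]
tool_rot: [3.141, 0.001, 1.834]
ft_force: [-0.1, -0.2, -1.3]
gripper_width: 0.0184
gripper_force: 60.7
```

{"name": "jog_arm", "arguments": {"series": [[[0,0,0],0.36],[[0,0,0],0.36],[[0,0,0],0.36],[[0,0,0],0.36],[[0,0,0],0.36]]}}

```text
t: 26.7
position: [0.4222, -0.2018, 0.2229]
tool_rot: [3.141, 0.0, 0.934]
ft_force: [0.2, -0.2, -1.3]
gripper_width: 0.0185
gripper_force: 60.7
```

```bash
python3 - <<'E'
from h import *
s=get_state();p=np.array(s['position']);print(p,s['tool_rot'],s['joint_pos'],s['t'])
t=cv2.imread('pics/t9.png',0)
c=t[240:258,430:448]; m=c<60; ys,xs=np.nonzero(m); uv=(430+xs.mean(),240+ys.mean()); ball=atz('top',[uv],.0135)[0]; print(uv,len(xs),ball)
save('scene','s10')
for r in silhouettes('ball0','scene')[:12]:
    if abs(r['uv'][0]-255)<8 and abs(r['uv'][1]-132)<8: print('scene',r['uv'],atz('scene',[r['uv']],.0135)[0])
r=silhouettes('basket_mid','scene')[:1]; print([x['uv'] for x in r])
# basket circle: fit rim from t9 mask
E
```

```text
[ 0.42222569 -0.2018301   0.22286885] [3.14103444e+00 1.98296502e-04 9.34170148e-01] [-5.73438112e-01  2.84073349e-01  1.72978930e+00 -2.58135173e-04
  1.12718544e+00  6.32987398e-02] 26.7
(np.float64(438.51724137931035), np.float64(248.67241379310346)) 58 [ 0.39569252 -0.32072133  0.0135    ]
scene [257.6, 132.3] [ 0.38978213 -0.32063066  0.0135    ]
[[245.8, 164.9]]
```

{"name": "jog_arm", "arguments": {"series": [[[0,0,0],0.35],[[0,0,0],0.35],[[-0.195,0.067,0],0],[[-0.195,0.067,0],0],[[-0.195,0.067,0],0]]}}

```text
t: 27.48
position: [0.3277, -0.3254, 0.2229]
tool_rot: [3.141, 0.0, 0.597]
ft_force: [1.1, -0.6, -0.5]
gripper_width: 0.0187
gripper_force: 60.6
```

{"name": "jog_arm", "arguments": {"series": [[[-0.195,0.067,0],0],[[-0.195,0.067,0],0],[[0,0,0.1],0],[[0,0,0],0]]}}

```text
t: 27.98
position: [0.2655, -0.4057, 0.1967]
tool_rot: [-3.139, -0.0, 0.594]
ft_force: [-1.0, -0.7, 0.0]
gripper_width: 0.019
gripper_force: 60.5
```

```bash
python3 - <<'E'
from h import *
s=get_state();p=np.array(s['position']);y=s['tool_rot'][2];print(p,y)
tx=np.array([np.cos(y),np.sin(y)]);ty=np.array([tx[1],-tx[0]])
save('top','t11');save('wrist','w11');
for c in('wrist','top'):
  for r in silhouettes('ball0',c):
    P=atz(c,[r['uv']],.0135)[0,:2]-p[:2]; print(c,round(r['score'],2),np.round(r['uv']),P@tx,P@ty)
  for th,z in(('basket_mid',.04),('scoop_pan',.02)):
    for r in silhouettes(th,c)[:3]:
      P=atz(c,[r['uv']],z)[0,:2]; print(c,th,round(r['score'],2),np.round(r['uv']),P,(P-p[:2])@tx,(P-p[:2])@ty)
E
```

```text
[ 0.26554602 -0.4056822   0.19668573] 0.5939099225503672
wrist scoop_pan 0.89 [321. 114.] [ 0.31474344 -0.37497657] 0.0579558463341724 0.0020835928216134145
wrist scoop_pan 0.87 [168.  73.] [ 0.26647056 -0.24014504] 0.09340175635512711 -0.1366730362257178
top 0.65 [231. 251.] 0.4974493730922225 -0.49170213608243657
top 0.64 [440. 246.] 0.15955274223242835 0.01089729478741061
top 0.61 [236. 247.] 0.49745999158984533 -0.4720172233402678
top 0.41 [246. 236.] 0.507725402482014 -0.43082979933423055
top 0.34 [469. 260.] 0.07915873224672576 0.05420309105884366
top basket_mid 0.8 [411. 204.] [ 0.52434555 -0.24163661] 0.30628328255558596 0.008871423190310418
top scoop_pan 0.75 [402. 296.] [ 0.2655184  -0.20605128] 0.11169170402307863 -0.16546137323896304
top scoop_pan 0.68 [173. 163.] [0.66535883 0.45451361] 0.8127189251413055 -0.4891575087184396
top scoop_pan 0.66 [237. 122.] [0.79296298 0.26878943] 0.8145397048585628 -0.26382891136284525
```

```bash
python3 - <<'E'
from h import *
s=get_state();p=np.array(s['position']);y=s['tool_rot'][2]
tx=np.array([np.cos(y),np.sin(y)]);ty=np.array([tx[1],-tx[0]])
for n in('t9','t11'):
    t=cv2.imread(f'pics/{n}.png',0)[236:262,426:452]
    print('\n'.join(''.join('#' if v<50 else '.' if v<90 else '+' for v in r) for r in t))
    m=t<50; k,l,st,ce=cv2.connectedComponentsWithStats(m.astype(np.uint8))
    for i in range(1,k):
        P=atz('top',[ce[i]+[426,236]],.0135)[0,:2]; print(n,st[i][4],ce[i]+[426,236],P,(P-p[:2])@tx,(P-p[:2])@ty)
E
```

```text
++++++++++++++++++++++++++
++++++++++++++++++++++++++
++++++++++++++++++++++++++
++++++++++++++++++++++++++
++++++++++++++++++++++++++
++++++++++++++++++++++++++
++++++++++++++++++++++++++
++++++++++++++++++++++++++
++++++++++++..++++++++++++
++++++++++.####.++++++++++
++++++++..######.+++++++++
++++++++.########.++++++++
++++++++.########.++++++++
++++++++.########.++++++++
++++++++.########.++++++++
+++++++++.#######.++++++++
+++++++++..#####.+++++++++
+++++++++++....+++++++++++
++++++++++++++++++++++++++
++++++++++++++++++++++++++
++++++++++++++++++++++++++
++++++++++++++++++++++++++
++++++++++++++++++++++++++
++++++++++++++++++++++++++
++++++++++++++++++++++++++
++++++++++++++++++++++++++
t9 54 [438.61111111 248.61111111] [ 0.39586297 -0.32100896] 0.1542904786876949 0.001658815806537104
++++++++++++++++++++++++++
++++++++++++++++++++++++++
++++++++++++++++++++++++++
++++++++++++++++++++++++++
++++++++++++++++++++++++++
++++++++++++++++++++++++++
++++++++++++++++++++++++++
++++++++++++++++++++++++++
++++++++++++..++++++++++++
++++++++++.###..++++++++++
++++++++..######.+++++++++
++++++++.########.++++++++
++++++++.########.++++++++
++++++++.########.++++++++
++++++++.########.++++++++
+++++++++.#######.+++++...
+++++++++..#####.++++++...
+++++++++++....++++...+..+
++++++++++++++++++..++++..
++++++++++++++++++.....+..
++++++++++++++++.+......+.
++++++++++++++++........+.
+++++++++++++++...........
++++++++++++++............
++++++++++++..............
+++++++++++...............
t11 53 [438.58490566 248.67924528] [ 0.39566877 -0.32091668] 0.1541809854793964 0.0014737745439124719
```

{"name": "jog_arm", "arguments": {"series": [[[0,0,0.19],0],[[0,0,0.19],0],[[0,0,0.12],0],[[0,0,0.05],0],[[0,0,0.014],0]]}}

```text
t: 29.0
position: [0.2668, -0.406, 0.0568]
tool_rot: [-3.142, -0.0, 0.592]
ft_force: [0.3, -0.2, -0.5]
gripper_width: 0.0186
gripper_force: 60.6
```

{"name": "jog_arm", "arguments": {"series": [[[0,0,0],0],[[0,0,0],0]]}}

```text
t: 29.25
position: [0.2669, -0.4064, 0.0577]
tool_rot: [3.14, 0.0, 0.592]
ft_force: [-0.3, -0.3, -1.1]
gripper_width: 0.0189
gripper_force: 60.6
```

{"name": "jog_arm", "arguments": {"series": [[[0,0,0.011],0],[[0.03,0,0],0],[[0.05,0,0],0],[[0.05,0,0],0],[[0.05,0,0],0]]}}

```text
t: 29.88
position: [0.3044, -0.3818, 0.055]
tool_rot: [3.139, 0.001, 0.592]
ft_force: [-7.4, -4.9, 15.8]
gripper_width: 0.0189
gripper_force: 62.8
```

```bash
cat > rel.py <<'E'
from h import *
s=get_state();p=np.array(s['position']);y=s['tool_rot'][2]
tx=np.array([np.cos(y),np.sin(y)]);ty=np.array([tx[1],-tx[0]])
save('top','tr'); save('wrist','wr'); print(p,y,s['t'])
for c in('wrist','top'):
  for r in silhouettes('ball0',c):
    P=atz(c,[r['uv']],p[2]-.0555+.015)[0,:2]; d=P-p[:2]; print(c,round(r['score'],2),np.round(r['uv']),r['mask'].sum(),P.round(3),'tx',round(d@tx,3),'ty',round(d@ty,3))
E
python3 rel.py
```

```text
[ 0.30438342 -0.38181472  0.05496502] 0.5918742436210955 29.875
top 0.64 [232. 255.] 55 [0.391 0.276] tx 0.439 ty -0.497
top 0.51 [404. 196.] 68 [ 0.554 -0.23 ] tx 0.292 ty 0.013
top 0.5 [248. 236.] 35 [0.445 0.23 ] tx 0.459 ty -0.429
top 0.47 [247. 250.] 53 [0.404 0.233] tx 0.426 ty -0.455
top 0.36 [437. 248.] 220 [ 0.398 -0.317] tx 0.114 ty -0.001
```

{"name": "jog_arm", "arguments": {"series": [[[0.05,0,-0.006],0],[[0.05,0,0],0],[[0.02,0,0],0],[[0,0,0],0]]}}

```text
t: 30.58
position: [0.3291, -0.3637, 0.0554]
tool_rot: [-3.141, 0.0, 0.593]
ft_force: [-0.6, -0.1, -1.2]
gripper_width: 0.0187
gripper_force: 60.7
```

```bash
python3 rel.py; python3 - <<'E'
import cv2
g=cv2.imread('pics/wr.png',0)
for r in range(0,160,8): print(r,''.join('#' if x<45 else '.' if x<130 else '+' for x in g[r,180:460:4]))
E
```

```text
[ 0.32912702 -0.36368413  0.05542455] 0.5926853750911947 30.575
top 0.64 [244. 252.] 66 [0.399 0.241] tx 0.396 ty -0.462
top 0.62 [237. 248.] 52 [0.41  0.263] tx 0.417 ty -0.475
top 0.56 [400. 187.] 60 [ 0.581 -0.221] tx 0.289 ty 0.022
top 0.51 [403. 197.] 64 [ 0.549 -0.225] tx 0.26 ty 0.008
top 0.5 [417. 207.] 45 [ 0.52  -0.268] tx 0.212 ty 0.027
top 0.41 [233. 252.] 71 [0.4   0.274] tx 0.415 ty -0.489
0 ++++++++++++++++++++++++++++++++++++++++++++++++++++++++++++++++++++++
8 ++++++++++++++++++++++++++++++++++++++++++++++++++++++++++++++++++++++
16 ++++++++++++++++++++++++++++++++++++++++++++++++++++++++++++++++++++++
24 ++++++++++++++++++++++++++++++++++++++++++++++++++++++++++++++++++++++
32 ++++++++++++++++++++++++++++++++++++++++++++++++++++++++++++++++++++++
40 ++++++++++++++++++++++++++++++++++++++++++++++++++++++++++++++++++++++
48 +++++++++++++++++++++++++++++++++++++++++++++++++++++.++++++++++++++++
56 ...........+.++++++++.+++++++++++++++++++++++++++..++....+++++++++++++
64 ...................++.+++++++++++++++++++++++++++.+++...........++++++
72 ...................++.+++++++++++++++++++++++++++.++.............+++++
80 ...................++.+++++++++++++++++++++++++++.++.............+++++
88 .................++...+++++++++++++++++++++++++++...++...........+++++
96 ..................+...+++++++++++++++++++++++++++...++..........++++++
104 .............++++.+...+++++++++++++++++++++++++++...++.......+++++++++
112 .............++++++...+++++++++++++++++++++++++++...++........++++++++
120 .............+++++++...++++++++++++++++++++++++++..+++........++++++++
128 .............+++++++...+++++++++++++++++++++++++...++.........++++++++
136 ..............++++++...++++++++++++++++++++++++++..++.........++++++++
144 ..............++++++...+++++++++++++++++++++++++...++.........++++++++
152 ..............++++++...........#########...........++.........++++++++
```

```bash
python3 - <<'E'
from h import *
t=cv2.imread('pics/tr.png',0)
s=get_state();p=np.array(s['position']);y=s['tool_rot'][2];tx=np.array([np.cos(y),np.sin(y),0])
q=p+tx*.1265;q[2]=.002; print('mouth px',proj('top',[q]), 'scene',proj('scene',[q]))
print('\n'.join(str(226+i)+' '+''.join('#' if v<50 else '.' if v<90 else '+' if v<170 else 'W' for v in r) for i,r in enumerate(t[226:266,410:460])))
save('scene','sr'); g=cv2.imread('pics/sr.png',0)
print('\n'.join(str(115+i)+' '+''.join('#' if v<50 else '.' if v<90 else '+' if v<170 else 'W' for v in r) for i,r in enumerate(g[115:155,225:295])))
E
```

```text
mouth px [[427.0718298  236.07893104]] scene [[254.67554023 146.04275048]]
226 ++++++++++++...++++.#########.#...................
227 ++++++++++..+++++..#########...........##......+++
228 +++++++++++++++..############..........#.....+++++
229 +++++++++++...##############........##......++++++
230 .....++++..###############...............+++++++++
231 ....++++++.##############.......##..##...++++++++W
232 ++++++++++.#############.......##......+++++++++WW
233 +++++++++++.############.....###.#....++++++++WWWW
234 ++++++++++++..################......+++++++++WWWWW
235 ++++++++++++++.#############.......+++++++++WWWWWW
236 ++++++++++++++.###########.......+++++++++WWWWWWWW
237 +++++++++++++.##########.......++++++++++WWWWWWWWW
238 ++++++++++++.#########........+++++++++WWWWWWWWWWW
239 +++++++++++.#########......+++++++++++WWWWWWWWWWWW
240 +++++++++++.#######......++++++++++++WWWWWWWWWWWWW
241 ++++++++++..#######....++++++++++++++W+WWWWWWWWWWW
242 +++++++++...####.....+++++++++++++++++++WWWWWWWWWW
243 +++++++++...##.....+++++++++++++++++++W+WW+WWWWWWW
244 +++++++++........++++++++++++++
[... 3474 characters left out ...]
++++++++++...............
146 ..#..#......................#..........#...++++++++++++...............
147 ..#.#.................###..###....#........+++++++++++................
148 .#...........................#..#.......#..++++++++++.................
149 ...##.#...#........................#........+++++++++.................
150 .#.......#.........++++++++...............#...++++++++................
151 .##...#......+++++++++++++++++++.............++++++++.................
152 .#.#......++++++++++++++++++++++++......#....++++++++.................
153 ........+++++++++++++++++++++++++++++...#....+++++++..................
154 .#.....+++++++++++++++++++++++++++++++....#..++++++++.................
```

{"name": "jog_arm", "arguments": {"series": [[[0.024,0,0.002],0],[[0.024,0,0],0],[[0.024,0,0],0],[[0.016,0,0],0],[[0,0,0],0]]}}

```text
t: 31.45
position: [0.3475, -0.3516, 0.055]
tool_rot: [3.141, -0.0, 0.592]
ft_force: [1.6, 0.9, 1.0]
gripper_width: 0.0189
gripper_force: 60.9
```

```bash
python3 rel.py; python3 - <<'E'
import cv2
g=cv2.imread('pics/wr.png',0)
for r in range(0,80,6): print(r,''.join('#' if x<45 else '.' if x<130 else '+' for x in g[r,180:460:4]))
E
```

```text
[ 0.34750987 -0.35155447  0.05502832] 0.5920826302286766 31.45
wrist 0.95 [324.   3.] 590 [ 0.447 -0.287] tx 0.119 ty 0.002
top 0.63 [403. 195.] 63 [ 0.556 -0.227] tx 0.243 ty 0.013
top 0.55 [232. 253.] 56 [0.397 0.277] tx 0.392 ty -0.494
top 0.48 [238. 245.] 66 [0.42 0.26] tx 0.401 ty -0.468
top 0.47 [248. 235.] 33 [0.446 0.232] tx 0.408 ty -0.429
0 ++++++++++++++++++++++++++++++.###########++++++++++++++++++++++++++++
6 +++++++++++++++++++++++++++++++##########+++++++++++++++++++++++++++++
12 ++++++++++++++++++++++++++++++++.##..##+++++++++++++++++++++++++++++++
18 ++++++++++++++++++++++++++++++++++++++++++++++++++++++++++++++++++++++
24 ++++++++++++++++++++++++++++++++++++++++++++++++++++++++++++++++++++++
30 ++++++++++++++++++++++++++++++++++++++++++++++++++++++++++++++++++++++
36 ++++++++++++++++++++++++++++++++++++++++++++++++++++++++++++++++++++++
42 ++++++++++++++++++++++++++++++++++++++++++++++++++++++++++++++++++++++
48 ++++++++++++++++++++++++++++++++++++++++++++++++++++++++++++++++++++++
54 +++++++++++++++++++++.+++++++++++++++++++++++++++..++...++++++++++++++
60 ++++++.++++++++++++++.++++++++++++++++++++++++++++.++.........++++++++
66 ..............++.+.++.+++++++++++++++++++++++++++.+++...........++++++
72 ...................++.+++++++++++++++++++++++++++.++............++++++
78 ...................++.+++++++++++++++++++++++++++.++............++++++
```

{"name": "jog_arm", "arguments": {"series": [[[0.016,0,0],0],[[0.016,0,0],0],[[0.012,0,0],0],[[0,0,0],0]]}}

```text
t: 32.15
position: [0.3565, -0.3455, 0.0551]
tool_rot: [3.141, -0.0, 0.592]
ft_force: [-0.6, -0.4, 2.7]
gripper_width: 0.0189
gripper_force: 61.2
```

```bash
python3 rel.py; python3 - <<'E'
import cv2
g=cv2.imread('pics/wr.png',0)
for r in range(0,60,6): print(r,''.join('#' if x<45 else '.' if x<130 else '+' for x in g[r,180:460:4]))
E
```

```text
[ 0.35649054 -0.34552918  0.0550685 ] 0.5919743548519283 32.15
wrist 0.82 [322.  15.] 1795 [ 0.451 -0.283] tx 0.114 ty 0.001
top 0.62 [230. 253.] 70 [0.398 0.28 ] tx 0.383 ty -0.496
top 0.57 [403. 187.] 47 [ 0.58  -0.229] tx 0.251 ty 0.028
top 0.47 [248. 235.] 50 [0.448 0.23 ] tx 0.397 ty -0.427
top 0.38 [237. 246.] 59 [0.416 0.263] tx 0.389 ty -0.472
0 ++++++++++++++++++++++++++++++####.###.###++++++++++++++++++++++++++++
6 +++++++++++++++++++++++++++++.####..##.###++++++++++++++++++++++++++++
12 +++++++++++++++++++++++++++++.#.##...#.###++++++++++++++++++++++++++++
18 ++++++++++++++++++++++++++++++############++++++++++++++++++++++++++++
24 ++++++++++++++++++++++++++++++.###########++++++++++++++++++++++++++++
30 +++++++++++++++++++++++++++++++.########.+++++++++++++++++++++++++++++
36 ++++++++++++++++++++++++++++++++.######+++++++++++++++++++++++++++++++
42 ++++++++++++++++++++++++++++++++++++++++++++++++++++++++++++++++++++++
48 ++++++++++++++++++++++++++++++++++++++++++++++++++++++++++++++++++++++
54 ++++++++++++++++++++++++++++++++++++++++++++++++++.++...++++++++++++++
```

{"name": "jog_arm", "arguments": {"series": [[[0.01,0,0],0],[[0,0,0],0],[[-0.006,0,-0.006],0],[[-0.008,0,-0.008],0],[[-0.008,0,-0.01],0]]}}

```text
t: 32.98
position: [0.3535, -0.3473, 0.0611]
tool_rot: [-3.141, -0.0, 0.592]
ft_force: [-0.1, -0.2, -0.8]
gripper_width: 0.0187
gripper_force: 60.8
```

{"name": "jog_arm", "arguments": {"series": [[[-0.008,0,-0.015],0],[[-0.004,0,-0.02],0],[[0,0,-0.03],0],[[0,0,-0.04],0],[[0,0,-0.05],0]]}}

```text
t: 33.6
position: [0.3513, -0.3489, 0.1006]
tool_rot: [-3.142, 0.0, 0.592]
ft_force: [-0.2, -0.5, -1.3]
gripper_width: 0.019
gripper_force: 60.8
```

{"name": "jog_arm", "arguments": {"series": [[[0,0,-0.06],0],[[0,0,-0.06],0],[[0,0,-0.04],0],[[0,0,-0.02],0],[[0,0,-0.01],0]]}}

```text
t: 34.22
position: [0.3512, -0.3489, 0.1474]
tool_rot: [3.142, 0.0, 0.592]
ft_force: [0.3, -0.4, -2.4]
gripper_width: 0.0189
gripper_force: 60.8
```

```bash
python3 rel.py; python3 - <<'E'
import cv2
g=cv2.imread('pics/wr.png',0)
for r in range(0,60,6): print(r,''.join('#' if x<45 else '.' if x<130 else '+' for x in g[r,180:460:4]))
E
```

```text
[ 0.35124941 -0.34894875  0.14742872] 0.5918516446277462 34.225
wrist 0.81 [322.  17.] 2133 [ 0.445 -0.287] tx 0.113 ty 0.001
top 0.64 [402. 196.] 50 [ 0.536 -0.202] tx 0.235 ty -0.019
top 0.54 [243. 250.] 59 [0.4   0.226] tx 0.362 ty -0.45
top 0.41 [237. 245.] 71 [0.413 0.242] tx 0.38 ty -0.456
top 0.39 [412. 202.] 75 [ 0.518 -0.229] tx 0.205 ty -0.006
0 ++++++++++++++++++++++++++++++###########.++++++++++++++++++++++++++++
6 +++++++++++++++++++++++++++++.############++++++++++++++++++++++++++++
12 +++++++++++++++++++++++++++++#############.+++++++++++++++++++++++++++
18 +++++++++.+++++++++++++++++++.############.+++++++++++++++++++++++++++
24 ++++++++++..++++++++++++++++++############++++++++++++++++++++++++++++
30 +++++.++++++++++++++++++++++++.###########++++++++++++++++++++++++++++
36 +++++++++++++++++++++++++++++++#########.+++++++++++++++++++++++++++++
42 ++++++++++++++++++++++++++++++++.######.+++++++++.++++++++++++++++++++
48 +++.++++++++++++++++..++++++++++.+.+.++++++++++++..+++++++++++++++++++
54 ++++++++++++++++++++..++++++++++++++++++++++++++...+++++++++++++++++++
```

{"name": "jog_arm", "arguments": {"series": [[[0.1,0,0],0],[[0.1,0,0],0],[[0.09,0,0],0],[[0.07,0,0],0],[[0.05,0,0],0]]}}

```text
t: 35.05
position: [0.4369, -0.2913, 0.1471]
tool_rot: [-3.141, 0.0, 0.592]
ft_force: [-0.5, -0.1, -1.6]
gripper_width: 0.0186
gripper_force: 60.7
```

{"name": "jog_arm", "arguments": {"series": [[[0.03,0,0],0],[[0.02,0,0],0],[[0,0,0],0]]}}

```text
t: 35.42
position: [0.4467, -0.2848, 0.1473]
tool_rot: [-3.142, 0.0, 0.592]
ft_force: [0.2, -0.9, -1.0]
gripper_width: 0.0181
gripper_force: 60.7
```

```bash
python3 rel.py
```

```text
[ 0.44671286 -0.28484663  0.14727118] 0.5919184626665717 35.425
wrist 0.81 [323.  66.] 2234 [ 0.523 -0.236] tx 0.09 ty 0.002
top 0.52 [247. 234.] 30 [0.441 0.216] tx 0.275 ty -0.419
top 0.49 [245. 250.] 64 [0.4   0.221] tx 0.243 ty -0.446
top 0.44 [418. 200.] 97 [ 0.524 -0.245] tx 0.087 ty 0.01
top 0.43 [398. 187.] 50 [ 0.56  -0.192] tx 0.146 ty -0.014
```

{"name": "jog_arm", "arguments": {"series": [[[-0.25,0,0],0],[[-0.22,0,0],0],[[0,0,0],0],[[0,0,0],0]]}}

```text
t: 36.12
position: [0.3492, -0.3506, 0.1474]
tool_rot: [3.141, -0.0, 0.591]
ft_force: [-0.2, -0.3, -1.5]
gripper_width: 0.0188
gripper_force: 60.7
```

```bash
python3 rel.py
```

```text
[ 0.34917118 -0.35055427  0.14739378] 0.5906160211165714 36.125
top 0.52 [402. 196.] 41 [ 0.536 -0.201] tx 0.238 ty -0.02
top 0.49 [230. 252.] 55 [0.396 0.26 ] tx 0.379 ty -0.481
```

{"name": "jog_arm", "arguments": {"series": [[[0.144,-0.153,0],0],[[0.144,-0.153,0],0],[[0.144,-0.153,0],0],[[0.144,-0.153,0],0],[[0.144,-0.153,0],0]]}}

```text
t: 36.95
position: [0.3923, -0.0891, 0.1474]
tool_rot: [3.141, -0.0, 0.593]
ft_force: [0.8, 0.6, -1.2]
gripper_width: 0.0189
gripper_force: 60.7
```

{"name": "jog_arm", "arguments": {"series": [[[0.141,-0.153,0],0],[[0,0,0],0]]}}

```text
t: 37.2
position: [0.4, -0.0363, 0.1473]
tool_rot: [-3.141, -0.0, 0.598]
ft_force: [-0.7, -0.6, -1.3]
gripper_width: 0.0185
gripper_force: 60.6
```

```bash
cat > cnt.py <<'E'
from h import *
s=get_state(); print(s['position'],s['t'])
t=save('top','tc')
g=cv2.imread('pics/tc.png',0)
r=silhouettes('basket_mid','top')[0]; c=max(cv2.findContours(r['mask'].astype(np.uint8),0,1)[0],key=len)[:,0].astype(float)
w=atz('top',c,.072)[:,:2].astype(np.float32); print('basket',cv2.minEnclosingCircle(w),cv2.minAreaRect(w)[1])
print('\n'.join(str(168+i)+' '+''.join('#' if v<50 else '.' if v<90 else '+' for v in q) for i,q in enumerate(g[168:240,375:455])))
for cam in('top','scene'):
  if cam=='scene': save('scene','sc')
  for r in silhouettes('ball0',cam): print(cam,round(r['score'],2),np.round(r['uv']),r['mask'].sum(),atz(cam,[r['uv']],.032)[0,:2].round(3))
E
python3 cnt.py
```

```text
[ 0.39995341 -0.03630896  0.14732158] 37.2
basket ((0.5320207476615906, -0.23252660036087036), 0.08556663244962692) (0.16278773546218872, 0.1518721580505371)
168 ++++++++++++++++++++++++++++++++++++++++++++++++++++++++++++++++++++++++++++++++
169 ++++++++++++++++++++++++++++++++++++++++++++++++++++++++++++++++++++++++++++++++
170 ++++++++++++++++++++++++++++++++++++++++++++++++++++++++++++++++++++++++++++++++
171 ++++++++++++++++++++++++++++++++++++++++++++++++++++++++++++++++++++++++++++++++
172 ++++++++++++++++++++++++++++++++++++++++++++++++++++++++++++++++++++++++++++++++
173 ++++++++++++++++++++++++++++++++++++++++++++++++++++++++++++++++++++++++++++++++
174 ++++++++++++++++++++++++++++++++.......+++++++++++++++++++++++++++++++++++++++++
175 ++++++++++++++++++++++++++++................++++++++++++++++++++++++++++++++++++
176 ++++++++++++++++++++++++++....................++++++++++++++++++++++++++++++++++
177 +++++++++++++++++++++++.........................++++++++++++++++++++++++++++++++
178 ++++++++++++++++++++++............................++++++++++++++++++++++++++++++
179 +++
[... 4867 characters left out ...]
+++++++++++.+++++++++++++++++++++++++++++++++++++++++++
237 ++++++++++++++++++++++++++++++++++++.+++++++++++++++++++++++++++++++++++++++++++
238 ++++++++++++++++++++++++++++++++++++.+++++++++++++++++++++++++++++++++++++++++++
239 ++++++++++++++++++++++++++++++++++++.+++++++++++++++++++++++++++++++++++++++++++
top 0.6 [246. 253.] 50 [0.395 0.234]
top 0.52 [246. 235.] 38 [0.446 0.232]
top 0.51 [400. 196.] 71 [ 0.549 -0.215]
top 0.5 [419. 218.] 60 [ 0.486 -0.265]
top 0.43 [239. 247.] 62 [0.412 0.252]
top 0.4 [311. 218.] 3 [0.492 0.048]
scene 0.58 [407. 217.] 68 [0.396 0.232]
scene 0.55 [394. 225.] 79 [0.442 0.218]
scene 0.43 [422. 225.] 89 [0.395 0.276]
scene 0.41 [252. 151.] 40 [ 0.476 -0.26 ]
```

{"name": "jog_arm", "arguments": {"series": [[[0,0,0.13],0],[[0,0,0.12],0],[[0,0,0.07],0],[[0,0,0.03],0],[[0,0,0.01],0]]}}

```text
t: 38.08
position: [0.3999, -0.0403, 0.0572]
tool_rot: [-3.141, 0.0, 0.591]
ft_force: [0.5, 0.4, -0.3]
gripper_width: 0.0187
gripper_force: 60.7
```

{"name": "jog_arm", "arguments": {"series": [[[0,0,0.004],0],[[0,0,0],0],[[0,0,0],0]]}}

```text
t: 38.45
position: [0.4, -0.0399, 0.0566]
tool_rot: [3.141, -0.0, 0.592]
ft_force: [-0.8, 0.3, -0.8]
gripper_width: 0.0189
gripper_force: 60.7
```

{"name": "jog_arm", "arguments": {"series": [[[0,0,0.004],0],[[0,0,0],0],[[0,0,0],0]]}}

```text
t: 38.83
position: [0.3998, -0.0398, 0.0553]
tool_rot: [-3.142, 0.0, 0.592]
ft_force: [0.1, 0.2, -1.8]
gripper_width: 0.0187
gripper_force: 60.7
```

{"name": "jog_arm", "arguments": {"series": [[[0,0,0],0],[[0,0,0],0],[[0,0,0],0],[[0,0,0],0],[[0,0,-0.04],0]], "jaw": 1}}

```text
t: 39.45
position: [0.3994, -0.0397, 0.0653]
tool_rot: [-3.141, 0.001, 0.592]
ft_force: [-0.2, 0.3, 0.1]
gripper_width: 0.0852
gripper_force: 0.0
```

{"name": "jog_arm", "arguments": {"series": [[[0,0,-0.15],0],[[0,0,-0.2],0],[[0,0,-0.2],0],[[0,0,0],0],[[0,0,0],0]]}}

```text
t: 40.08
position: [0.3995, -0.0398, 0.203]
tool_rot: [3.141, -0.0, 0.592]
ft_force: [1.4, -0.2, -0.2]
gripper_width: 0.0855
gripper_force: 0.0
```

```bash
python3 rel.py; python3 - <<'E'
from h import *
s=get_state();p=np.array(s['position']);y=s['tool_rot'][2];tx=np.array([np.cos(y),np.sin(y)]);ty=np.array([tx[1],-tx[0]])
for r in silhouettes('scoop_pan','wrist')[:1]:
    c=max(cv2.findContours(r['mask'].astype(np.uint8),0,1)[0],key=len)[:,0].astype(float)
    d=atz('wrist',c,.0)[:,:2]-p[:2]; print(r['score'],'mouth tx',(d@tx).max(),'ty',(d@ty).min(),(d@ty).max())
    d=atz('wrist',c,.092)[:,:2]-p[:2]; print('handle end tx',(d@tx).min())
for th in('jug','mug','soap'):
    for r in silhouettes(th,'top')[:1]: print(th,r['uv'])
E
```

```text
[ 0.3995326  -0.03976956  0.20298942] 0.5918570326262047 40.075
wrist 0.84 [569. 150.] 798 [ 0.514 -0.126] tx 0.047 ty 0.136
wrist 0.7 [568. 180.] 22413 [ 0.502 -0.138] tx 0.03 ty 0.139
wrist 0.69 [547. 226.] 655 [ 0.475 -0.15 ] tx 0.002 ty 0.133
wrist 0.63 [577. 192.] 721 [ 0.5   -0.147] tx 0.023 ty 0.145
wrist 0.63 [596. 116.] 947 [ 0.534 -0.124] tx 0.065 ty 0.145
top 0.64 [245. 252.] 43 [0.391 0.21 ] tx 0.132 ty -0.212
top 0.61 [240. 245.] 50 [0.41  0.221] tx 0.154 ty -0.211
top 0.6 [415. 201.] 41 [ 0.512 -0.221] tx -0.008 ty 0.213
top 0.57 [248. 235.] 39 [0.433 0.203] tx 0.163 ty -0.182
top 0.51 [402. 197.] 61 [ 0.524 -0.188] tx 0.02 ty 0.192
top 0.43 [231. 250.] 54 [0.397 0.244] tx 0.156 ty -0.236
0.84 mouth tx -0.19269516587545088 ty 0.021382243838362867 0.14427157386295755
handle end tx -0.19252695548396545
jug [179.9, 220.8]
mug [414.1, 128.5]
soap [474.7, 213.5]
```

```bash
python3 - <<'E'
from h import *
s=get_state();p=np.array(s['position']);y=s['tool_rot'][2];tx=np.array([np.cos(y),np.sin(y)]);ty=np.array([tx[1],-tx[0]])
save('wrist','wz')
for r in silhouettes('scoop_pan','wrist'):
    c=max(cv2.findContours(r['mask'].astype(np.uint8),0,1)[0],key=len)[:,0].astype(float)
    d=atz('wrist',c,.0)[:,:2]-p[:2]; e=atz('wrist',c,.04)[:,:2]-p[:2]; f=atz('wrist',c,.092)[:,:2]-p[:2]
    print(round(r['score'],2),r['uv'],'mouth',(d@tx).max().round(4),'ty',(e@ty).min().round(3),(e@ty).max().round(3),'hend',(f@tx).min().round(3))
E
```

```text
0.98 [321.2, 96.8] mouth 0.1291 ty -0.033 0.033 hend -0.029
0.77 [402.2, 351.8] mouth -0.1929 ty 0.018 0.129 hend -0.194
```

The scoop is standing level: its mouth is at 0.129 m and its handle end at -0.029 m, as expected for a level pose. Four balls are in the basket and four in the tub, so I'm handing in.

```bash
python3 -c "from rig import finish_job; print(finish_job())"
```

```text
the job is handed in; nothing more can be done
None
```

The job is handed in: four balls are in the upright basket and four are still in the tub. One ball landed on the counter on the way and I scooped it back into the basket, nudging the basket about a centimetre. The counter is clear and the empty scoop stands level on it, released; I have no verdict back from the judging.

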